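# Lock up the forme: four clicks on the long quoin

### The job

Lock up the forme: take the T-handled quoin key from its wooden block, seat it fully in the square socket of the long quoin and turn it clockwise (seen from above) through exactly four clicks, without forcing the key and without going past the fourth; it turns freely at first, through a slack that differs from forme to forme, and clicks only once its bar bears on the wood. Then draw the key out and stand it back in the hole of its block. Leave the short quoin, which is already tight, and everything else on the bench as they are.

Things in the scene. Friction and masses are not known exactly. Their poses are not given: they have to be found in the camera images.
- chase: the forme: an iron frame (chase), outside 180 x 250 x 18 mm, fixed flat on the bench, packed with wooden blocks up to 24 mm high. Origin: centre of its underside; x across the short way, y the long way, z up. The long quoin, a steel bar 150 x 30 x 17 mm, lies along y inside the frame's +x side; the short one (80 mm) along x inside its +y side
- socket (a point): centre of the mouth of the long quoin's socket, in the steel collar (28 mm across) at the middle of the long quoin, 18 mm above the bench, at (57, -20) mm in the chase's frame. The socket is a square blind hole, 15.5 mm across flats, 14 mm deep, no lead-in; x and y are square to its flats and turn with it, z up out of the hole
- quoin (a joint): angle of the long quoin's collar, rad, growing clockwise seen from above; starts between 0 and 0.06. It turns almost freely until its bar bears on the reglet, at an unknown angle, another each time; the crest of the first click comes at 0.21 to 0.76, the next each 0.192 rad (11 deg) later. A click takes about 0.2 N m; past its crest the collar snaps some 0.1 ahead and rests. Let go before a crest, it falls back
- bar_face (a point): middle of the upper edge of the long quoin's lock bar (steel, 6 x 148 mm) where it faces the forme; the bar moves out towards -x of the chase by 3 mm per rad of the collar. x away from the forme, z up
- reglet_face (a point): middle of the upper edge of the wooden reglet (7 x 168 x 16 mm) facing the lock bar, 0.2 to 2 mm from it at the start. Clicks begin when the bar bears on it; the bar squeezes 0.58 mm further into the wood with each click, rests after click 4 at x = -2.3 mm from this point and after click 5 at -2.9 mm: less than readings or pictures can tell, so count by feel. x away from the forme
- short_quoin: the short quoin, 80 x 30 x 17 mm, with the same kind of socket; already tight, not to be touched with the key. Origin: centre of its underside; x along it, z up
- key: the quoin key, loose, steel, about 0.28 kg, upright in its block: a shank 14 mm square, 60 mm long, foot bevelled 1 mm, under a flat-sided T handle 64 mm long (along x), 16 thick (along y), 24 high, 60 to 84 mm above the foot. Origin: centre of the foot; z up; shank flats square to x and y. Fits the socket in any quarter turn, with about 6.5 deg of turning play either way
- key_tip (a point): centre of the key's foot (the key's origin)
- key_handle (a point): middle of the key's T handle, 72 mm above the foot
- key_block: hardwood block 90 (x) x 60 (y) x 45 mm, fixed on the bench, with one 23 mm round hole for the key (the two small dark spots are only 9 mm). Origin: centre of its underside; z up
- block_hole (a point): centre of the mouth of the block's hole, on its top face 45 mm above the bench, at (-18, 0) mm in the block's frame; round, 23 mm in diameter, 30 mm deep, closed below, edge bevelled by 2 mm; z up
- planer: bystander: wooden planer block 75 x 95 x 38 mm
- mallet: bystander: wooden mallet lying down, head 60 x 95 x 55 mm, handle 200 mm along -y
- stick: bystander: steel composing stick 55 x 220 mm, 22 mm high
- brayer: bystander: hand ink roller lying down, roller 110 mm wide and 38 mm thick, handle along -x to 150 mm
- ink_tin: bystander: closed ink tin, 84 mm across, 75 mm high
- type_a: bystander: wooden ornament block 32 x 48 x 23 mm
- type_b: bystander: wooden ornament block 26 x 60 x 23 mm
- slug: bystander: grey metal slug 7 x 52 x 5.5 mm lying loose on the wooden strip at the -x side of the chase, 16 mm above the bench
Mind the look-alikes: they are no part of the job. Leave any green look-alike of the key alone.

How it is judged:
By the outcome, as a careful person would: the job done as asked, in the order asked, and still so for the second after the job is handed in, with the robot touching nothing.
It also fails if it takes over 72 s, if anything falls off the work surface, if the arm or the gripper's body presses on something with over 40 N, if the wrist force passes 120 N, or if a joint passes its speed limit or range.

### The arm

A 6-joint arm with a two-finger parallel gripper is mounted at the origin on the work surface. World frame = base frame: x ahead of the robot, y to its left, z up, the work surface at z = 0. Lengths are in m, angles in rad, forces in N, time in s.
With the tool pointing down it reaches from about 0.425 to 1.125 m from the base axis. Payload 14.9 kg.
Tool frame: the origin (TCP) lies on the centre line of the jaws, within the pads' length; the fingertips stand 14 mm ahead of it and the grasp point (between the pads) lies 5 mm behind it; y points along the fingers, x is the direction in which the jaws open and shut, and the axes are right-handed (so a half turn about y gives the same grasp; the last joint's range is limited). The gripper opens to 91 mm and grips with 3 to 60 N. Pads are 32 mm wide; open, the fingers measure 118 mm over their backs; the gripper's body (76 mm by 178 mm) begins 60 mm behind the grasp point.
Start: joints at [1.213, 0.379, 1.734, -0, 1.028, -0.033], TCP at [0.223, 0.663, 0.228] pointing down, gripper open.
Joint ranges: [-2.77, 2.77], [-0.74, 2.19], [0, 2.66], [-1.06, 4.2], [0.31, 2.87], [-3.08, 3.08]. Speed limits (rad/s): [1.89, 1.89, 2.39, 3.14, 3.14, 3.14].

### API

Orientations are given as a unit quaternion [w, x, y, z].
In Python, from workcell import robot gives the robot as it stands.
- The arm moves only by the tool step_arm, never from a script. Its argument "plan" is one flat list of numbers, 5 for each row, row after row: the shift along the tool's x, y, z in mm, then the turn about the tool's y in degrees, then the gripper's target within -1 to 1 (shut at 1, half-way at 0, fully open at -1). A call has 1 to 10 rows; each row shifts and turns the pose as measured when the row begins, along the tool's axes as they then stand; what a row does not reach is not made up. A row lasts 1/12 s, in which the tool goes at most 41.7 mm and 7.16 degrees, less where a joint would pass 70% of its speed; a pose out of reach is approached as far as the arm can. A call is refused whole if a number of a shift passes 41.7 or a number of a turn 7.16, either way. A call with a gripper value outside its range is refused whole. The fingers move at their own pace and stop on an object; "newtons" is the grip in N (left out, the last holds). Time passes only in rows, so rows that do not move let the fingers close. It gives the time, the measured TCP pose, the force and the opening at its end, in the units of the state.
- robot.observe(): the state, without advancing time (a new reading comes with each control period).
- robot.camera(name): name is "side" or "top" or "wrist"; returns a dict with "frame" (400x640x3 uint8, red, green, blue), "mtx" (3x3 intrinsics, pixels), "dist" ([k1, k2, p1, p2, k3] as OpenCV has them; the pictures are not rectified), "rvec" (rotation vector, rad) and "tvec" (3), from world to camera coordinates, as OpenCV has them; the wrist camera has in their place "hand_eye" (4x4, takes a point from camera to tool coordinates, whose origin is the TCP and whose axes are the tool frame's). Camera axes: x right, y down, z forward; pixel columns grow to the right and rows downward; lengths in m; the calibration is good to about 2 mm. A picture is of the moment at which its call begins: read the wrist's pose just before it. There is no depth.
- robot.hand_in(): hands the job in, once; it reports no verdict.
Trained networks look in the newest picture that a camera, given by its name, has taken for a name from the list of things; names that differ only in an ending like _2 or _b are one class to them, and where a whole thing is asked for, a point or a joint stands for the part that bears it (a point fixed in the world has none). Each returns a list of dicts, best first, with "conf" (0 to 1); they miss things now and then, are a little off and sometimes report something else, mostly with a low value. They report only what shows in the picture. A call takes as long as a camera call. They do not tell look-alikes from the thing itself.
- robot.outline_of(query, camera): "region" (400x640 bool, what is visible of it) and "rect" ([centre column, centre row, width, height] in pixels, round what is visible of it).
The state is a dict: "time_s": time; "joints": joint angles; "dq": joint speeds; "effort": joint torques, N m; "tcp_pos": TCP position; "ee_rot": TCP orientation; "force": force on the tool from outside, world axes, zero at the start; "torque": the same for the moment, N m; "gripper_width": opening from 0.0 (shut) to 1.0 (fully open).
Only numpy, scipy, OpenCV 4.12 (cv2) and the standard library are available. Lean on these libraries where they do the work, as an engineer would, in place of code of your own. Each camera call takes 0.05 s, during which the arm holds its last target. There are 200 camera calls.

## Working session

There is one attempt and no reset: what is moved stays moved. The work goes in short steps, Python scripts to look and compute and a tool call to move; the robot and the scene stay as the last step left them, time stands still between calls to the robot, and variables do not carry over. Pictures are saved under pics/ and viewed, about 8 in all and at most 12, crops included, and the job is handed in when it is done.

Besides the shell and the picture viewer there is one more tool, called after "Call:" by a JSON object that holds its "method" and its "body", one argument or row to a line. step_arm: Moves the arm, as the interface text tells. Its arguments: {"type":"object","properties":{"plan":{"type":"array"},"newtons":{"type":"number"}},"required":["plan"]}

```bash
mkdir -p pics; ls; cat > h.py <<'E'
import numpy as np, cv2
from scipy.spatial.transform import Rotation as R
from workcell import robot
def Rt(s): 
    q=s["ee_rot"]; return R.from_quat([q[1],q[2],q[3],q[0]]).as_matrix()
def cam(name):
    s=robot.observe(); c=robot.camera(name)
    if name=="wrist":
        T=np.eye(4); T[:3,:3]=Rt(s); T[:3,3]=s["tcp_pos"]; W=T@np.array(c["hand_eye"])
        c["Rcw"]=W[:3,:3]; c["o"]=W[:3,3]
    else:
        A=cv2.Rodrigues(np.array(c["rvec"],float))[0]; c["Rcw"]=A.T; c["o"]=-A.T@np.array(c["tvec"],float).ravel()
    return c
def topix(c,P):
    P=np.atleast_2d(np.array(P,float)); A=c["Rcw"].T
    return cv2.projectPoints(P,cv2.Rodrigues(A)[0],-A@c["o"],np.array(c["mtx"]),np.array(c["dist"]))[0].reshape(-1,2)
def toplane(c,px,z):
    u=cv2.undistortPoints(np.array(px,float).reshape(-1,1,2),np.array(c["mtx"]),np.array(c["dist"])).reshape(-1,2)
    d=np.c_[u,np.ones(len(u))]@c["Rcw"].T
    return c["o"]+d*((z-c["o"][2])/d[:,2])[:,None]
def save(c,name,crop=None,k=1):
    f=c["frame"][:,:,::-1]
    if crop: x0,y0,x1,y1=crop; f=f[y0:y1,x0:x1]
    cv2.imwrite("pics/"+name,cv2.resize(f,None,fx=k,fy=k,interpolation=cv2.INTER_CUBIC))
E
python3 - <<'E'
from h import *
s=robot.observe(); print(s); print(Rt(s))
for n in ("top","side"):
    c=cam(n); save(c,n+"0.png"); print(n,c["o"])
    for q in ("key","key_block","chase","socket","block_hole","short_quoin","key_handle","quoin"):
        print(q,[(round(d["conf"],2),[round(v) for v in d["rect"]]) for d in robot.outline_of(q,n)])
E
```

```text
pics
{'time_s': 0.0, 'joints': array([ 1.21267886e+00,  3.79411896e-01,  1.73479594e+00, -2.92407101e-05,
        1.02842425e+00, -3.33058789e-02]), 'dq': array([ 0.00085694,  0.00031009, -0.00072797, -0.00067779, -0.0004529 ,
       -0.00093347]), 'effort': array([ 3.72219010e-04, -7.63700080e+01, -4.34392905e+01,  6.51120278e-02,
        4.22681915e-02, -8.20808782e-05]), 'tcp_pos': array([0.22327569, 0.66304291, 0.22727839]), 'ee_rot': array([-0.57405206,  0.5744755 ,  0.41227794, -0.41287896]), 'force': array([-1.10437098, -0.77573909, -0.09637124]), 'torque': array([0.05608504, 0.02227555, 0.03054429]), 'gripper_width': 1.0007069702437599}
[[ 3.19115735e-01 -3.40878278e-04 -9.47715691e-01]
 [ 9.47715182e-01 -9.82268557e-04  3.19115917e-01]
 [-1.03969101e-03 -9.99999459e-01  9.59816679e-06]]
top [0.43698311 0.02278306 1.18081489]
key [(0.53, [451, 208, 14, 21]), (0.46, [419, 207, 15, 16])]
key_block [(0.86, [416, 200, 24, 30])]
chase [(0.76, [302, 217, 80, 62])]
socket [(0.62, [307, 201, 12, 8]), (0.59, [343, 134, 87, 21])]
block_hole [(0.89, [415, 201, 27, 30])]
short_quoin [(0.53, [274, 226, 11, 27]), (0.25, [415, 201, 24, 27])]
key_handle [(0.72, [419, 205, 17, 19]), (0.69, [379, 221, 8, 23]), (0.66, [451, 205, 18, 19]), (0.52, [310, 211, 47, 2])]
quoin [(0.43, [308, 202, 8, 5])]
side [ 0.02318861 -0.72109831  0.6221023 ]
key [(0.98, [338, 246, 21, 46]), (0.84, [396, 260, 19, 38]), (0.64, [437, 299, 18, 50])]
key_block [(0.9, [398, 277, 54, 51])]
chase [(0.96, [285, 213, 113, 72]), (0.2, [394, 258, 17, 31])]
socket []
block_hole [(0.9, [400, 278, 56, 49]), (0.7, [246, 141, 37, 29])]
short_quoin [(0.72, [261, 194, 28, 12]), (0.61, [199, 169, 37, 33])]
key_handle [(0.95, [437, 297, 24, 48]), (0.85, [337, 245, 21, 39]), (0.55, [395, 259, 23, 30])]
quoin [(0.53, [306, 201, 10, 5])]
```

View pics/top0.png

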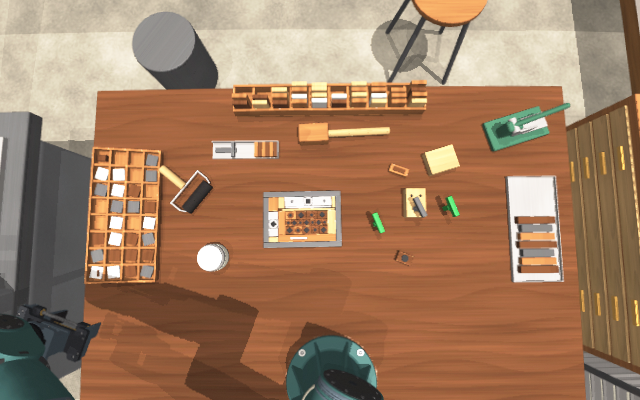

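View pics/side0.png

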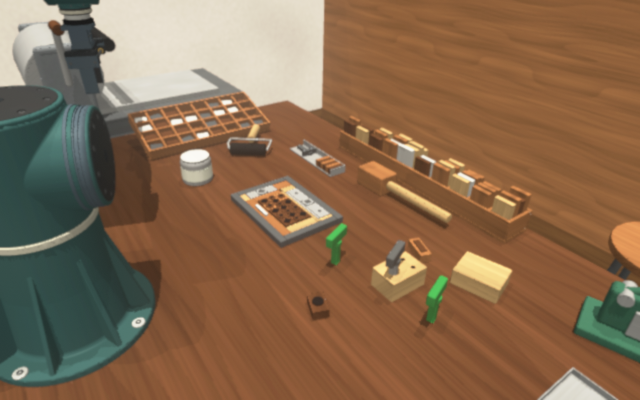

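The pictures show the grey key standing in the block at top (419,205) / side (395,259). The look-alikes are two green keys at top (377,222) and (452,206), which I'll leave alone. The long quoin's socket is at top (307,201) and the short quoin at (273,224).

```bash
python3 - <<'E'
from h import *
c=cam("top")
for n,p,z in (("block",[[416,200]],.045),("keyhandle",[[419,206]],.09),("socket",[[307.5,201.5]],.018),("chase",[[302.5,219]],.018),("short",[[273.5,226]],.017),("green1",[[377,222]],.07),("green2",[[452,206]],.07)):
    print(n,toplane(c,p,z).round(3))
w=cam("wrist"); print(w["hand_eye"],w["mtx"],w["dist"])
E
```

```text
block [[ 0.56  -0.272  0.045]]
keyhandle [[ 0.537 -0.269  0.09 ]]
socket [[0.561 0.069 0.018]]
chase [[0.505 0.085 0.018]]
short [[0.483 0.178 0.017]]
green1 [[ 0.491 -0.144  0.07 ]]
green2 [[ 0.538 -0.376  0.07 ]]
[[ 9.99999907e-01  3.38670890e-04  2.65713040e-04 -1.54065168e-04]
 [-1.71333542e-04 -2.53125291e-01  9.67433490e-01 -1.54920795e-01]
 [ 3.94900252e-04 -9.67433446e-01 -2.53125209e-01  7.08934371e-02]
 [ 0.00000000e+00  0.00000000e+00  0.00000000e+00  1.00000000e+00]] [[321.0719027    0.         314.01081068]
 [  0.         321.0719027  194.70058063]
 [  0.           0.           1.        ]] [-0.04464332  0.          0.          0.          0.        ]
```

Call:
{"method": "step_arm", "body": {
  "plan": [0,0,0,-6.2,-1,0,0,0,-6.2,-1,0,0,0,-6.2,-1,-36,0,-20,0,-1,-36,0,-20,0,-1,-36,0,-20,0,-1,-36,0,-20,0,-1,-36,0,-20,0,-1,-36,0,-20,0,-1,-36,0,-20,0,-1]
}}

```text
time_s: 1.83
tcp_pos: [0.3668, 0.4132, 0.2276]
ee_rot: [-0.494, 0.493, 0.507, -0.505]
force: [1.3, 0.4, 1.3]
gripper_width: 1.001
```

Call:
{"method": "step_arm", "body": {
  "plan": [-36,0,-20,0,-1,-36,0,-20,0,-1,-36,0,-20,0,-1,-36,0,-20,0,-1,-36,0,-20,0,-1,-36,0,-20,0,-1,-36,0,-20,0,-1,-36,0,-20,0,-1,-36,0,-20,0,-1,0,0,0,0,-1]
}}

```text
time_s: 2.67
tcp_pos: [0.5575, 0.0836, 0.2298]
ee_rot: [-0.493, 0.495, 0.509, -0.502]
force: [-1.2, 1.2, 0.2]
gripper_width: 1.0
```

```bash
python3 - <<'E'
from h import *
s=robot.observe(); print(s["tcp_pos"],s["joints"].round(3)); print(Rt(s).round(3))
c=cam("wrist"); save(c,"w1.png")
for q in ("socket","quoin","chase","short_quoin"):
    for d in robot.outline_of(q,"wrist"):
        m=d["region"]; ys,xs=np.nonzero(m); r=d["rect"]
        print(q,round(d["conf"],2),[round(v,1) for v in r], xs.mean().round(1),ys.mean().round(1),toplane(c,[r[:2],[xs.mean(),ys.mean()]],.018)[:,:2].round(4).tolist())
E
```

```text
[0.55753265 0.08357318 0.22982734] [ 0.106  0.16   2.015  0.005  0.958 -1.491]
[[-0.023  0.008 -1.   ]
 [ 1.     0.005 -0.023]
 [ 0.005 -1.    -0.008]]
socket 0.64 [30.0, 165.6, 58.4, 84.9] 26.7 165.8 [[0.5558, -0.2544], [0.5561, -0.2587]]
socket 0.58 [302.4, 176.8, 23.5, 26.5] 302.6 175.6 [[0.563, 0.071], [0.5615, 0.0713]]
quoin 0.55 [301.0, 177.1, 22.6, 23.1] 302.4 175.9 [[0.5634, 0.0694], [0.5619, 0.071]]
chase 0.6 [320.3, 122.3, 232.2, 169.3] 318.8 121.1 [[0.5005, 0.0901], [0.4992, 0.0884]]
short_quoin 0.67 [401.1, 113.5, 36.5, 73.9] 400.8 113.9 [[0.4885, 0.1798], [0.489, 0.1795]]
short_quoin 0.44 [391.4, 299.2, 42.6, 28.4] 390.3 300.0 [[0.7236, 0.1895], [0.7248, 0.1881]]
```

View pics/w1.png

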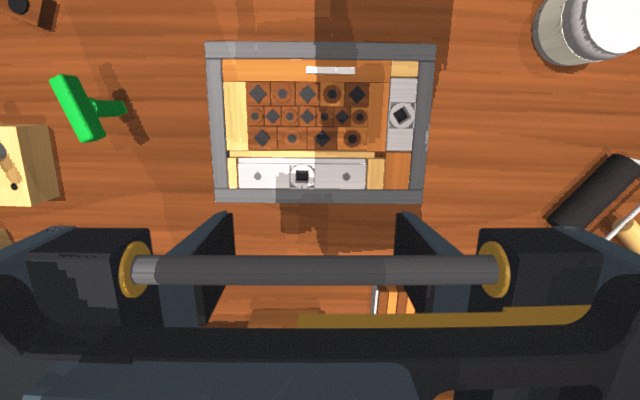

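The wrist view shows the long quoin's socket at (302,176), in the steel bar next to the near frame side. The short quoin is at (401,114) and a green look-alike at (80,107). Next I'll look at the key.

Call:
{"method": "step_arm", "body": {
  "plan": [-39,0,0,0,-1,-39,0,0,0,-1,-39,0,0,0,-1,-39,0,0,0,-1,-39,0,0,0,-1,-39,0,0,0,-1,-39,0,0,0,-1,-39,0,0,0,-1,-39,0,0,0,-1,0,0,0,0,-1]
}}

```text
time_s: 3.75
tcp_pos: [0.5669, -0.2601, 0.2286]
ee_rot: [-0.486, 0.487, 0.517, -0.51]
force: [0.3, -0.0, 0.2]
gripper_width: 0.997
```

```bash
python3 - <<'E'
from h import *
s=robot.observe(); print(s["tcp_pos"],s["joints"].round(3)); print(Rt(s).round(3))
c=cam("wrist"); save(c,"w2.png",(200,60,440,240),3)
for q in ("key","key_handle","key_block","block_hole"):
    for d in robot.outline_of(q,"wrist"):
        m=d["region"].astype(np.uint8); ys,xs=np.nonzero(m); r=d["rect"]
        z={"key":.099,"key_handle":.099}.get(q,.045)
        cc=max(cv2.findContours(m,0,2)[0],key=cv2.contourArea)
        b=cv2.boxPoints(cv2.minAreaRect(cc))
        print(q,round(d["conf"],2),[round(v,1) for v in r],b.round(0).tolist(),toplane(c,b,z)[:,:2].round(4).tolist())
E
```

```text
[ 0.56694703 -0.26006225  0.22862197] [-0.471  0.258  1.896  0.011  0.983 -2.102]
[[-0.054  0.009 -0.999]
 [ 0.999  0.006 -0.054]
 [ 0.006 -1.    -0.009]]
key 0.82 [200.8, 148.8, 48.1, 66.3] [[175.0, 119.0], [211.0, 106.0], [235.0, 170.0], [199.0, 183.0]] [[0.5098, -0.3834], [0.4971, -0.3515], [0.552, -0.3316], [0.566, -0.3648]]
key 0.76 [432.5, 108.7, 50.8, 69.8] [[402.0, 83.0], [442.0, 72.0], [460.0, 140.0], [420.0, 151.0]] [[0.4697, -0.1902], [0.4592, -0.1573], [0.5147, -0.133], [0.5259, -0.1675]]
key 0.7 [301.8, 152.3, 38.1, 68.4] [[283.0, 123.0], [305.0, 114.0], [330.0, 181.0], [308.0, 189.0]] [[0.5085, -0.2899], [0.5004, -0.271], [0.5578, -0.2453], [0.5667, -0.265]]
key_handle 0.7 [304.0, 152.4, 41.2, 69.4] [[282.0, 123.0], [302.0, 114.0], [330.0, 179.0], [310.0, 188.0]] [[0.509, -0.2908], [0.5007, -0.2737], [0.5563, -0.2457], [0.5655, -0.2636]]
key_handle 0.69 [431.3, 109.0, 47.2, 76.1] [[403.0, 80.0], [444.0, 71.0], [458.0, 141.0], [417.0, 149.0]] [[0.4672, -0.1899], [0.4583, -0.1559], [0.5157, -0.1345], [0.5251, -0.1702]]
key_handle 0.63 [204.1, 148.2, 47.2, 67.4] [[174.0, 118.0], [210.0, 103.0], [237.0, 169.0], [200.0, 183.0]] [[0.5093, -0.3847], [0.4954, -0.3523], [0.5512, -0.3301], [0.5665, -0.3638]]
key_handle 0.18 [583.6, 183.6, 20.7, 23.9] [[569.0, 191.0], [575.0, 169.0], [596.0, 175.0], [591.0, 197.0]] [[0.5554, -0.0184], [0.5341, -0.0186], [0.5379, 0.0044], [0.5595, 0.005]]
key_block 0.96 [305.5, 162.2, 64.4, 88.0] [[274.0, 202.0], [278.0, 117.0], [336.0, 120.0], [331.0, 205.0]] [[0.5971, -0.3019], [0.506, -0.2994], [0.5058, -0.24], [0.5972, -0.2384]]
block_hole 0.57 [303.6, 159.6, 56.4, 89.7] [[275.0, 203.0], [278.0, 118.0], [334.0, 120.0], [331.0, 205.0]] [[0.5975, -0.3005], [0.5062, -0.2995], [0.5052, -0.2418], [0.5966, -0.2389]]
```

View pics/w2.png

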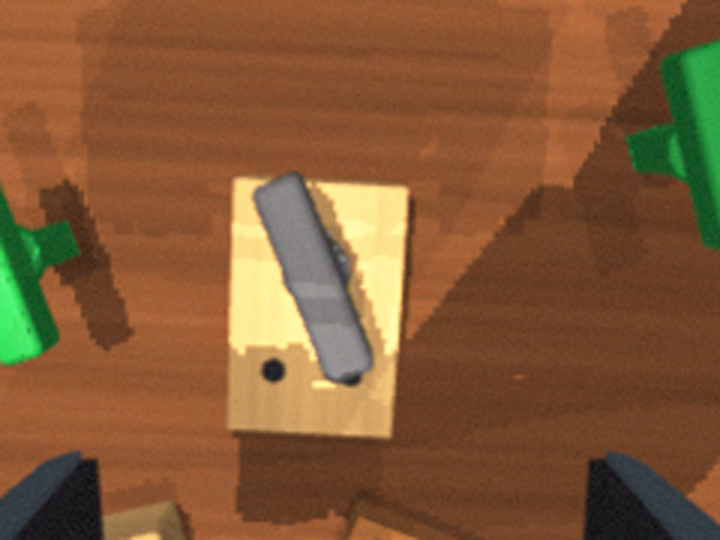

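The grey key's handle is at about (304,153) in the wrist image, yawed about +23° in the world frame. The green keys are clearly separate, at (205,148) and (432,109).

Call:
{"method": "step_arm", "body": {
  "plan": [-6,0,34,0,0.1,0,0,0,-6.7,0.1,0,0,0,-6.7,0.1,0,0,0,-6.7,0.1,0,30,0,0,0.1,0,30,0,0,0.1,0,30,0,0,0.1,0,0,0,0,0.1,0,0,0,0,0.1]
}}

```text
time_s: 4.75
tcp_pos: [0.5352, -0.2481, 0.1387]
ee_rot: [-0.376, 0.38, 0.602, -0.594]
force: [0.4, -0.5, 1.1]
gripper_width: 0.454
```

```bash
cat > k.py <<'E'
from h import *
def key_box(c,z=.099,near=None):
    out=[]
    for q in ("key_handle","key"):
      for d in robot.outline_of(q,"wrist"):
        m=d["region"].astype(np.uint8); cc=max(cv2.findContours(m,0,2)[0],key=cv2.contourArea)
        b=toplane(c,cv2.boxPoints(cv2.minAreaRect(cc)),z)[:,:2]
        e=b[1]-b[0],b[2]-b[1]; e=max(e,key=np.linalg.norm)
        out.append((q,round(d["conf"],2),b.mean(0).round(4).tolist(),round(np.degrees(np.arctan2(e[1],e[0]))%180,1),[round(v) for v in d["rect"]]))
    return out
E
python3 - <<'E'
from k import *
s=robot.observe(); Q=Rt(s); print(s["tcp_pos"],s["joints"].round(3),s["gripper_width"]); print(Q.round(3))
c=cam("wrist"); save(c,"w3.png")
for o in key_box(c): print(o, (Q.T@(np.r_[o[2],.087]-s["tcp_pos"])*1e3).round(1), "z yaw",np.degrees(np.arctan2(Q[1,2],Q[0,2]))%180)
E
```

```text
[ 0.53522139 -0.24813927  0.13868718] [-0.478  0.329  2.001  0.015  0.804 -2.503] 0.4535981078649379
[[-0.429  0.011 -0.903]
 [ 0.903  0.006 -0.429]
 [ 0.001 -1.    -0.013]]
('key_handle', 0.87, [0.4806, -0.1744], np.float64(102.6), [458, 202, 68, 70]) [90.  51.5 18.4] z yaw 25.411693866089394
('key_handle', 0.82, [0.5254, -0.3542], np.float64(22.7), [164, 139, 65, 96]) [-91.6  50.9  55. ] z yaw 25.411693866089394
('key_handle', 0.63, [0.5306, -0.2684], np.float64(25.0), [289, 204, 33, 99]) [-16.4  51.5  13.5] z yaw 25.411693866089394
('key_handle', 0.47, [0.6523, -0.3508], np.float64(25.4), [113, 279, 53, 90]) [-143.    52.4  -61. ] z yaw 25.411693866089394
('key_handle', 0.45, [0.4548, -0.0934], np.float64(115.8), [569, 251, 139, 156]) [174.2  51.7   6.9] z yaw 25.411693866089394
('key', 0.79, [0.5309, -0.2689], np.float64(24.9), [285, 203, 35, 96]) [-16.9  51.5  13.5] z yaw 25.411693866089394
('key', 0.71, [0.5251, -0.3543], np.float64(23.2), [163, 139, 70, 98]) [-91.6  50.9  55.4] z yaw 25.411693866089394
('key', 0.56, [0.4804, -0.1745], np.float64(102.9), [458, 202, 72, 63]) [90.  51.5 18.6] z yaw 25.411693866089394
```

View pics/w3.png

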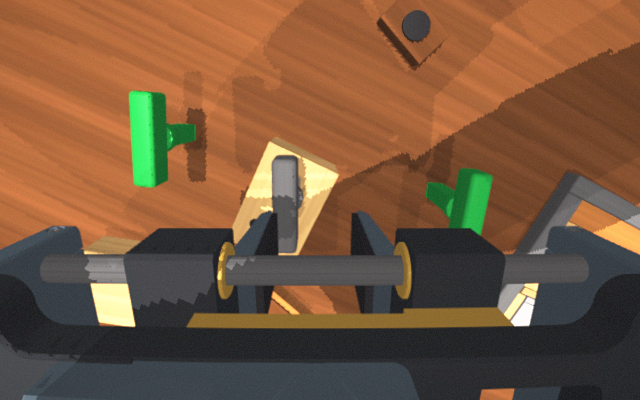

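The handle is at (286,204), between the fingers and slightly left of centre. I'll correct sideways, check again, then go down.

Call:
{"method": "step_arm", "body": {
  "plan": [-17,0,12,-0.5,0.1,0,0,0,0,0.1,0,0,0,0,0.1]
}}

```text
time_s: 5.15
tcp_pos: [0.5343, -0.2705, 0.1448]
ee_rot: [-0.37, 0.38, 0.604, -0.595]
force: [0.4, -0.4, 0.8]
gripper_width: 0.451
```

```bash
python3 - <<'E'
from k import *
s=robot.observe(); Q=Rt(s); print(s["tcp_pos"]); 
c=cam("wrist")
for o in key_box(c):
  v=(Q.T@(np.r_[o[2],.087]-s["tcp_pos"])*1e3).round(1)
  if abs(v[0])<30: print(o, v, "z yaw",np.degrees(np.arctan2(Q[1,2],Q[0,2]))%180)
E
```

```text
[ 0.53432846 -0.27050846  0.14483437]
('key_handle', 0.92, [0.529, -0.2722], np.float64(26.8), [318, 212, 29, 85]) [ 1.2 57.7  6.6] z yaw 25.95227302193058
('key', 0.98, [0.5287, -0.2723], np.float64(26.8), [313, 210, 28, 89]) [ 1.2 57.7  6.9] z yaw 25.95227302193058
```

Call:
{"method": "step_arm", "body": {
  "plan": [1,21,1,0,0.1,0,21,1,0,0.1,0,18,0,0,0.1,0,0,0,0,0.1]
}}

```text
time_s: 5.63
tcp_pos: [0.5349, -0.2694, 0.0852]
ee_rot: [-0.368, 0.381, 0.604, -0.595]
force: [-0.4, -0.7, -0.9]
gripper_width: 0.449
```

```bash
python3 - <<'E'
from k import *
s=robot.observe(); Q=Rt(s); print(s["tcp_pos"],s["force"]); print(Q.round(3))
c=cam("wrist"); save(c,"w4.png")
for o in key_box(c):
  v=(Q.T@(np.r_[o[2],.087]-s["tcp_pos"])*1e3).round(1)
  if abs(v[0])<30: print(o, v, "z yaw",np.degrees(np.arctan2(Q[1,2],Q[0,2]))%180)
c=cam("side"); save(c,"s4.png",(300,180,500,330),4)
E
```

```text
[ 0.53485488 -0.2694108   0.08521911] [-0.37151213 -0.73354846 -0.9478927 ]
[[-0.438  0.023 -0.899]
 [ 0.899 -0.    -0.438]
 [-0.01  -1.    -0.02 ]]
('key_handle', 0.96, [0.5153, -0.2792], np.float64(27.0), [313, 249, 40, 126]) [-0.2 -2.2 21.8] z yaw 26.013460154889287
('key', 0.55, [0.5159, -0.2787], np.float64(27.0), [312, 250, 40, 126]) [-0.1 -2.2 21.1] z yaw 26.013460154889287
```

View pics/w4.png

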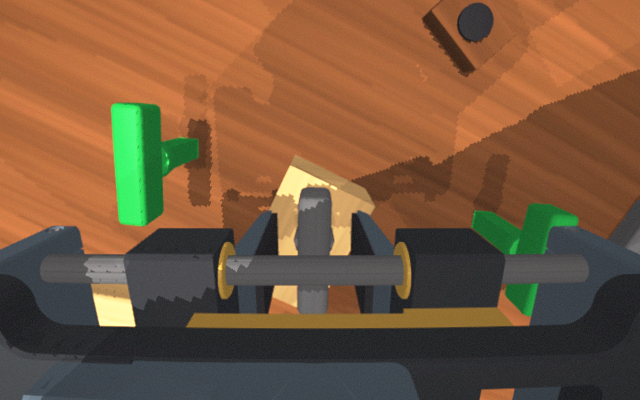

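```bash
python3 - <<'E'
from k import *
s=robot.observe(); Q=Rt(s); c=cam("wrist")
g=cv2.cvtColor(c["frame"],cv2.COLOR_RGB2GRAY)
print(c["frame"][180:200,316].tolist())
for p in ([315,189],[315,313]):
  P=toplane(c,[p],.099)[0]; print(P.round(4),(Q.T@(P-s["tcp_pos"])*1e3).round(1))
E
```

```text
[[255, 248, 165], [255, 230, 145], [231, 175, 109], [145, 118, 87], [90, 86, 82], [78, 80, 81], [83, 81, 80], [86, 83, 83], [87, 84, 84], [87, 82, 85], [82, 83, 82], [87, 88, 83], [88, 86, 84], [102, 101, 101], [120, 117, 120], [139, 133, 137], [146, 143, 142], [148, 140, 139], [147, 143, 141], [154, 148, 146]]
[ 0.5039 -0.2862  0.099 ] [  0.3 -10.9  36.1]
[ 0.5641 -0.2568  0.099 ] [  0.4  -9.4 -30.9]
```

View pics/s4.png

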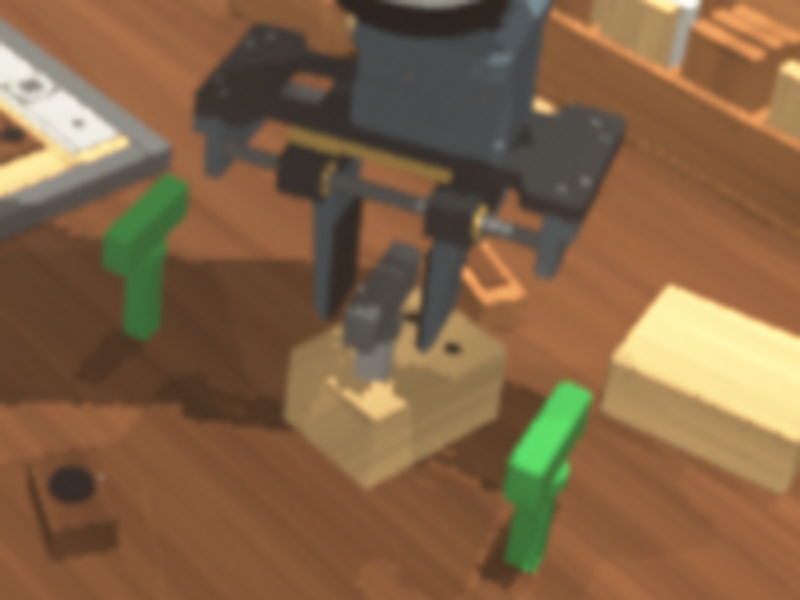

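The side and wrist crops both show the fingers straddling the grey handle, clear of the green keys. Closing now.

Call:
{"method": "step_arm", "body": {
  "plan": [0,2,2.5,0,0.1,0,0,0,0,0.7,0,0,0,0,1,0,0,0,0,1,0,0,0,0,1,0,0,0,0,1],
  "newtons": 45
}}

```text
time_s: 6.38
tcp_pos: [0.5354, -0.2725, 0.0899]
ee_rot: [-0.365, 0.384, 0.604, -0.595]
force: [-1.8, 2.8, -0.5]
gripper_width: 0.177
```

Call:
{"method": "step_arm", "body": {
  "plan": [0,0,0,0,1,0,-10,0,0,1,0,-15,0,0,1,0,-20,0,0,1,0,-20,0,0,1,0,-10,0,0,1,0,0,0,0,1]
}}

```text
time_s: 6.97
tcp_pos: [0.5319, -0.2716, 0.1686]
ee_rot: [-0.366, 0.383, 0.604, -0.595]
force: [0.2, -0.1, -3.0]
gripper_width: 0.17
```

```bash
python3 - <<'E'
from k import *
s=robot.observe(); Q=Rt(s); print(s["tcp_pos"],s["force"],s["gripper_width"]); print(Q.round(4))
c=cam("wrist"); save(c,"w5.png")
c=cam("side"); save(c,"s5.png",(300,180,500,330),4)
E
```

```text
[ 0.53186673 -0.27160327  0.16858097] [ 0.20439444 -0.08606771 -2.95682979] 0.16982811064766756
[[-0.4384  0.0271 -0.8984]
 [ 0.8987 -0.0029 -0.4386]
 [-0.0145 -0.9996 -0.0231]]
```

View pics/w5.png

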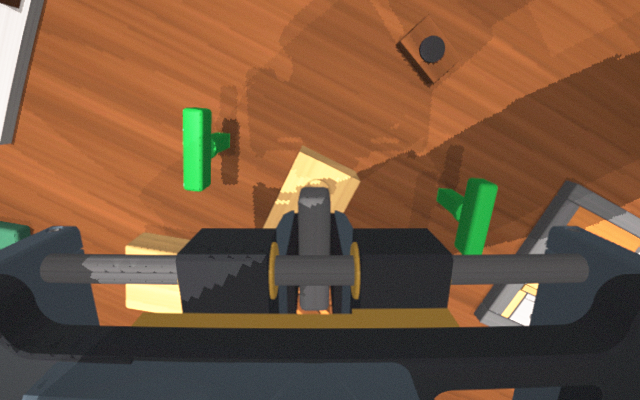

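The key is held, shut to 15.5 mm, with about 2.8 N of weight on the wrist. I'll measure where the handle sits in the jaws and check its tilt from the side.

```bash
python3 - <<'E'
from k import *
s=robot.observe(); Q=Rt(s); c=cam("wrist"); f=c["frame"]
print([tuple(int(v) for v in f[r,310:320].mean(0)) for r in range(178,206)])
print([tuple(int(v) for v in f[r,310:320].mean(0)) for r in range(296,322)])
print([int(v) for v in f[215:228,285:345].mean((0,2))])
def pt(p,y):
    u=cv2.undistortPoints(np.array(p,float).reshape(-1,1,2),np.array(c["mtx"]),np.array(c["dist"])).reshape(-1,2)
    H=np.array(c["hand_eye"]); d=H[:3,:3]@np.r_[u[0],1]; o=H[:3,3]; return (o+d*(y/1e3-o[1])/d[1])*1e3
for p in ([314,187],[314,193],[314,195],[314,308],[314,311],[314,314]): print(p,pt(p,-9).round(1),pt(p,15).round(1))
im=cv2.imread("pics/w5.png")[170:330,260:380]; cv2.imwrite("pics/c5.png",cv2.resize(im,None,fx=3.6,fy=3.6)); a=cv2.imread("pics/c5.png"); b=cv2.resize(cv2.imread("pics/s5.png"),(768,576))[:,150:518]
h=np.zeros((576,432+368,3),np.uint8); h[:,:432]=a; h[:,432:]=b; cv2.imwrite("pics/c5.png",h)
E
```

```text
[(255, 240, 157), (245, 219, 140), (228, 190, 118), (246, 212, 132), (254, 240, 156), (252, 233, 150), (243, 204, 125), (229, 179, 110), (200, 156, 102), (120, 100, 82), (76, 75, 76), (76, 75, 75), (77, 76, 76), (79, 77, 78), (80, 78, 79), (80, 78, 78), (81, 79, 79), (81, 79, 80), (81, 79, 80), (90, 87, 88), (110, 108, 108), (127, 123, 123), (133, 129, 128), (127, 124, 123), (127, 122, 122), (122, 120, 118), (121, 118, 117), (118, 115, 115)]
[(102, 100, 100), (101, 98, 99), (101, 99, 99), (101, 98, 98), (102, 98, 99), (101, 98, 99), (102, 99, 100), (101, 98, 99), (102, 99, 99), (102, 99, 99), (102, 99, 99), (102, 99, 99), (98, 96, 98), (98, 93, 93), (141, 102, 81), (181, 118, 69), (190, 120, 65), (176, 110, 58), (148, 105, 49), (137, 104, 46), (136, 103, 44), (138, 105, 48), (138, 105, 46), (138, 105, 46), (138, 105, 47), (137, 104, 46)]
[68, 68, 69, 69, 68, 68, 65, 55, 43, 34, 33, 30, 39, 59, 74, 76, 77, 79, 79, 80, 80, 81, 82, 82, 82, 82, 83, 82, 81, 81, 80, 82, 82, 83, 82, 82, 81, 80, 79, 79, 77, 76, 75, 74, 68, 51, 33, 29, 32, 33, 42, 55, 64, 70, 69, 69, 67, 69, 69, 69]
[314, 187] [-0.2 -9.  36.6] [-0.2 15.  30.9]
[314, 193] [-0.1 -9.  33.7] [-0.2 15.  27.6]
[314, 195] [-0.1 -9.  32.7] [-0.2 15.  26.4]
[314, 308] [ -0.1  -9.  -28.1] [ -0.1  15.  -44.4]
[314, 311] [ -0.1  -9.  -29.9] [ -0.1  15.  -46.5]
[314, 314] [ -0.1  -9.  -31.7] [ -0.1  15.  -48.6]
```

View pics/c5.png

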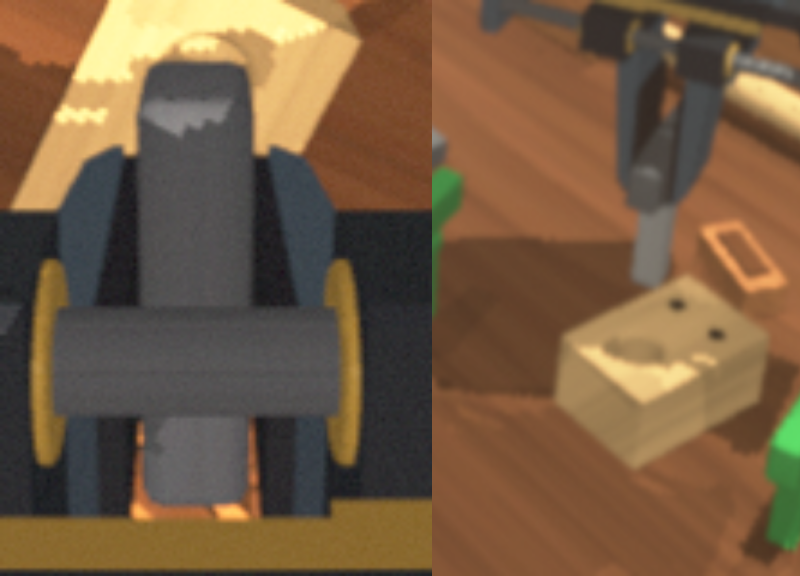

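The key hangs upright, with its foot clear of the block and the handle centred in the jaws to about 1 mm. I'll go to the forme and measure the socket from two yaws, which cancels the hand-eye bias.

Call:
{"method": "step_arm", "body": {
  "plan": [0,0,0,6.6,1,0,0,0,6.6,1,0,0,0,6.6,1,0,0,0,6.2,1,39,0,-7,0,1,39,0,-7,0,1,39,0,-7,0,1,39,0,-7,0,1,39,0,-7,0,1]
}}

```text
time_s: 7.87
tcp_pos: [0.5654, -0.0745, 0.1549]
ee_rot: [-0.506, 0.51, 0.495, -0.488]
force: [0.3, 0.7, -3.7]
gripper_width: 0.177
```

Call:
{"method": "step_arm", "body": {
  "plan": [39,0,-7,0,1,39,0,-7,0,1,39,0,-7,0,1,39,0,-7,0,1,0,0,0,0,1,0,0,0,0,1]
}}

```text
time_s: 8.37
tcp_pos: [0.5959, 0.0954, 0.1478]
ee_rot: [0.507, -0.506, -0.494, 0.492]
force: [-0.2, -1.6, -2.7]
gripper_width: 0.174
```

```bash
cat > sk.py <<'E'
from h import *
def sock(c):
    for q in ("socket","quoin"):
      for d in robot.outline_of(q,"wrist"):
        m=d["region"]; ys,xs=np.nonzero(m); r=d["rect"]; P=toplane(c,[r[:2],[xs.mean(),ys.mean()]],.018)[:,:2]
        if np.linalg.norm(P[1]-[.562,.071])<.03: print(q,round(d["conf"],2),[round(v) for v in r],P.round(4).tolist())
E
python3 - <<'E'
from sk import *
s=robot.observe(); Q=Rt(s); print(s["tcp_pos"],s["joints"].round(2),np.degrees(np.arctan2(Q[1,2],Q[0,2]))); print(Q.round(4))
c=cam("wrist"); save(c,"w6.png"); np.savez("w6.npz",**{k:c[k] for k in("frame","mtx","dist","Rcw","o")}); sock(c)
E
```

```text
[0.59587404 0.09539952 0.14777567] [ 0.12  0.34  1.97  0.    0.83 -1.43] 178.42370437893533
[[ 0.0275  0.0011 -0.9996]
 [ 0.9996  0.0035  0.0275]
 [ 0.0035 -1.     -0.001 ]]
socket 0.73 [286, 156, 32, 33] [[0.5631, 0.072], [0.562, 0.0709]]
quoin 0.93 [283, 157, 28, 32] [[0.5638, 0.0691], [0.562, 0.0707]]
```

View pics/w6.png

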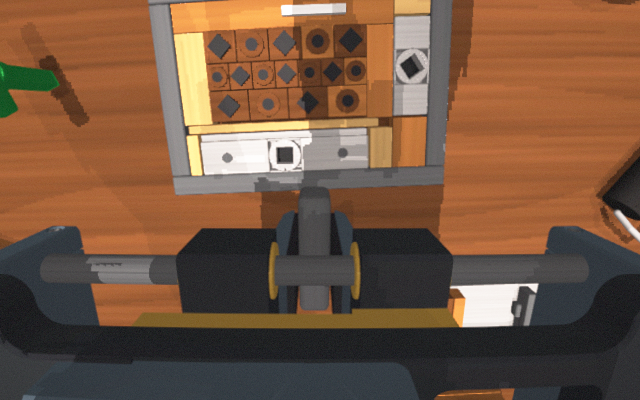

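```bash
python3 - <<'E'
from h import *
z=np.load("w6.npz"); g=cv2.cvtColor(z["frame"],cv2.COLOR_RGB2GRAY)
for r in range(138,174): print(r,' '.join(f"{v:3d}" for v in g[r,266:304]))
E
```

```text
138 202 191 190 195 203 203 198 200 197 206 216 216 211 209 209 213 224 229 229 232 231 234 236 235 235 235 235 236 235 233 233 230 231 220 213 230 235 238
139 191 187 226 228 228 230 231 229 227 234 234 234 235 234 229 231 241 243 242 243 242 240 233 233 233 231 229 222 224 224 223 223 221 207 224 250 252 251
140 238 218 227 221 224 226 224 224 226 220 210 218 229 240 245 245 248 249 248 249 250 246 238 230 212 180 154 154 193 227 232 232 230 224 233 249 251 251
141 245 204 156 154 196 230 232 232 233 218 194 222 238 245 249 248 249 250 249 252 253 249 247 244 241 222 162 124 156 216 242 245 242 237 235 247 251 250
142 244 193 104 111 158 217 238 240 242 243 241 243 246 247 248 248 249 250 248 252 253 249 248 251 253 247 238 213 156 166 225 246 243 235 233 245 251 251
143 243 192 103 110 144 210 244 244 246 250 249 248 249 249 248 247 248 248 247 249 249 248 251 252 250 248 251 252 230 162 156 192 223 237 235 245 252 251
144 243 195 106 112 144 217 247 245 247 250 250 249 249 249 248 248 247 248 246 247 248 247 250 250 248 250 254 254 248 224 157 130 200 234 231 244 251 251
145 245 
[... 3815 characters left out ...]
 144 223 244 244 244 238 232 208 164 151 154 168 182 182 181 178 169 206 208
170 244 245 239 195 147 164 180 178 177 180 178 185 207 211 202 222 235 231 192 158 204 225 213 207 219 235 233 231 230 231 233 234 233 233 233 192 164 155
171 236 233 227 196 196 229 232 233 233 233 232 234 234 232 229 225 209 202 196 195 205 195 171 166 178 193 194 193 186 174 176 175 175 171 163 144 118 108
172 148 143 140 140 156 176 170 170 173 169 165 166 166 164 167 161 147 143 150 151 150 148 137 137 140 139 141 140 136 130 130 128 133 132 127 128 127 107
173 121 120 123 121 126 128 126 127 133 128 129 125 125 129 126 128 131 130 133 132 134 135 132 135 135 134 135 135 135 136 136 134 136 137 135 137 140 113
```

The socket mouth's dark square is centred at about (284.3,155.0) in this view. Now the second view, from another yaw.

Call:
{"method": "step_arm", "body": {
  "plan": [-28,0,0,0,1,-28,0,0,0,1,0,0,0,7,1,0,0,0,7,1,0,0,0,7,1,0,0,0,7,1,0,0,0,7,1,0,0,0,7,1,0,0,0,7,1,0,0,0,7,1]
}}

```text
time_s: 9.35
tcp_pos: [0.5906, 0.0199, 0.1458]
ee_rot: [0.682, -0.68, -0.189, 0.19]
force: [0.5, -0.8, -2.0]
gripper_width: 0.175
```

Call:
{"method": "step_arm", "body": {
  "plan": [0,0,0,7,1,0,0,0,0,1,0,0,0,0,1]
}}

```text
time_s: 9.6
tcp_pos: [0.5895, 0.0158, 0.1452]
ee_rot: [0.693, -0.691, -0.143, 0.145]
force: [-0.4, 0.1, -2.7]
gripper_width: 0.169
```

```bash
cat >> sk.py <<'E'
def mouth(c,guess=(.562,.071)):
    g=cv2.cvtColor(np.array(c["frame"]),cv2.COLOR_RGB2GRAY); p=topix(c,[*guess,.018])[0]
    k=6; x0,y0=(p-16).astype(int); G=cv2.resize(g[y0:y0+33,x0:x0+33],None,fx=k,fy=k,interpolation=cv2.INTER_LINEAR)
    n,l,st,ce=cv2.connectedComponentsWithStats((G<165).astype(np.uint8))
    best=min((i for i in range(1,n) if st[i,4]>60*k*k),key=lambda i:np.linalg.norm(ce[i]-G.shape[0]/2))
    cc=max(cv2.findContours((l==best).astype(np.uint8),0,2)[0],key=cv2.contourArea)
    r=cv2.minAreaRect(cc); tp=lambda q:(np.array(q)+.5)/k-.5+[x0,y0]
    W=toplane(c,tp(cv2.boxPoints(r)),.018)[:,:2]; e=W[1]-W[0]
    return tp(r[0]),[round(v/k,1) for v in r[1]],W.mean(0),np.degrees(np.arctan2(e[1],e[0]))
E
python3 - <<'E'
from sk import *
s=robot.observe(); Q=Rt(s); print(s["tcp_pos"],s["force"],np.degrees(np.arctan2(Q[1,2],Q[0,2]))); print(Q.round(4))
c=cam("wrist"); save(c,"w7.png"); np.savez("w7.npz",**{k:c[k] for k in("frame","mtx","dist","Rcw","o")}); sock(c)
z1=np.load("w6.npz"); 
m1=mouth(z1); m2=mouth(c); print(m1,m2)
# yaw-only rotation bias
Q1=np.array([[.0275,-.9996],[.9996,.0275]])  # tool x,z in world xy (cols)
Q2=Q[:2][:,[0,2]]
A=np.block([[np.eye(2),Q1],[np.eye(2),Q2]]); print(np.linalg.solve(A,np.r_[m1[2],m2[2]]))
E
```

```text
[0.58953557 0.01576891 0.14523856] [-0.41376832  0.14830702 -2.67327209] 113.51824492826135
[[ 0.9169 -0.0028 -0.399 ]
 [ 0.399   0.0024  0.9169]
 [-0.0016 -1.      0.0034]]
socket 0.62 [310, 125, 31, 34] [[0.5628, 0.0692], [0.5626, 0.0705]]
quoin 0.85 [309, 122, 28, 35] [[0.5612, 0.0707], [0.5625, 0.0707]]
(array([284.27147802, 154.91843287]), [17.0, 16.7], array([0.56234987, 0.07017652]), np.float64(89.98326397643407)) (array([310.7383461 , 123.62277222]), [18.4, 18.7], array([0.56267087, 0.07023006]), np.float64(88.6195290464513))
[5.62552464e-01 6.99508955e-02 2.19972022e-04 2.08722259e-04]
```

The two views agree to 0.4 mm. The socket is at (0.5625, 0.0700) with yaw about -0.7°, and the hand-eye bias is only about 0.2 mm. I'll turn to a quarter-turn yaw of 90° and line up above it.

Call:
{"method": "step_arm", "body": {
  "plan": [0,0,0,6,1,0,0,0,6,1,0,0,0,6,1,0,0,0,6,1,0,0,0,0,1,-27,0,26,0,1,0,0,26,0,1,0,0,0,0,1,0,0,0,0,1]
}}

```text
time_s: 10.5
tcp_pos: [0.5625, 0.0691, 0.1456]
ee_rot: [0.708, -0.706, -0.001, 0.002]
force: [0.6, -0.1, -2.2]
gripper_width: 0.17
```

```bash
cat > st.py <<'E'
from h import *
def st(t=(.5625,.0700),tipz=.0022,tipy=.075):
    s=robot.observe(); Q=Rt(s); tip=s["tcp_pos"]+Q@np.array([0,tipy,tipz])
    d=Q.T@(np.r_[t,.018]-tip)*1e3
    print("t",round(s["time_s"],2),"tcp",s["tcp_pos"].round(4),"tip",tip.round(4),"yaw",np.degrees(np.arctan2(Q[1,2],Q[0,2])).round(2),"tilt",Q[:2,1].round(4),"to go x,y,z mm",d.round(1),"F",s["force"].round(1),"M",s["torque"].round(2),"q6",s["joints"][5].round(3),"w",s["gripper_width"].round(3))
if __name__=="__main__": st()
E
python3 st.py
```

```text
Traceback (most recent call last):
  File "st.py", line 6, in <module>
    if __name__=="__main__": st()
                             ~~^^
  File "st.py", line 5, in st
    print("t",round(s["time_s"],2),"tcp",s["tcp_pos"].round(4),"tip",tip.round(4),"yaw",np.degrees(np.arctan2(Q[1,2],Q[0,2])).round(2),"tilt",Q[:2,1].round(4),"to go x,y,z mm",d.round(1),"F",s["force"].round(1),"M",s["torque"].round(2),"q6",s["joints"][5].round(3),"w",s["gripper_width"].round(3))
                                                                                                                                                                                                                                                                             ^^^^^^^^^^^^^^^^^^^^^^^^
AttributeError: 'float' object has no attribute 'round'
```

Call:
{"method": "step_arm", "body": {
  "plan": [0,15,-1,0,1,0,15,0,0,1,0,14,0,0,1,0,0,0,0,1,0,0,0,0,1]
}}

```text
time_s: 10.92
tcp_pos: [0.5644, 0.0669, 0.1015]
ee_rot: [0.708, -0.706, -0.008, 0.007]
force: [0.6, 0.6, -2.6]
gripper_width: 0.175
```

```bash
sed -i 's/s\["gripper_width"\].round(3)/round(s["gripper_width"],3)/' st.py; python3 st.py; python3 - <<'E'
from h import *
c=cam("side"); save(c,"s8.png",(250,160,370,250),6)
E
```

```text
t 10.92 tcp [0.5644 0.0669 0.1015] tip [0.5645 0.0693 0.0265] yaw 91.28 tilt [0.0011 0.0023] to go x,y,z mm [-2.   8.5  0.8] F [ 0.6  0.6 -2.6] M [-0.13  0.01  0.03] q6 0.051 w 0.175
```

View pics/s8.png

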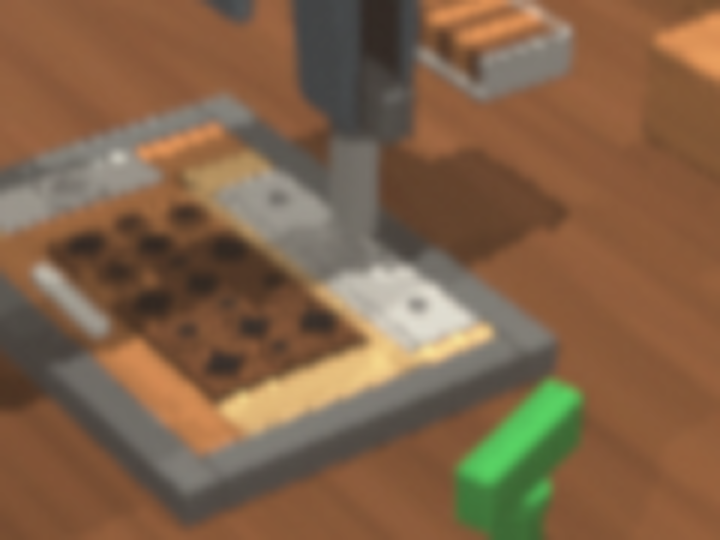

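The side crop shows the foot just above the long quoin's collar. Small correction next, then down in small steps.

Call:
{"method": "step_arm", "body": {
  "plan": [-2,0,0.8,1.5,1,0,3,0,0,1,0,3,0,0,1,0,0,0,0,1]
}}

```text
time_s: 11.3
tcp_pos: [0.564, 0.0669, 0.0978]
ee_rot: [0.708, -0.706, -0.001, -0.002]
force: [-0.5, -0.9, -2.3]
gripper_width: 0.17
```

```bash
python3 st.py
```

```text
t 11.3 tcp [0.564  0.0669 0.0978] tip [0.5643 0.0693 0.0228] yaw 89.94 tilt [0.0044 0.0024] to go x,y,z mm [-1.9  4.8  0.7] F [-0.5 -0.9 -2.3] M [-0.08  0.05  0.05] q6 0.075 w 0.17
```

Call:
{"method": "step_arm", "body": {
  "plan": [-1.5,0,0.5,0,1,0,0,0,0,1]
}}

```text
time_s: 11.47
tcp_pos: [0.5628, 0.0673, 0.0982]
ee_rot: [0.708, -0.706, -0.002, -0.002]
force: [0.3, -0.6, -2.5]
gripper_width: 0.171
```

```bash
python3 st.py
```

```text
t 11.47 tcp [0.5628 0.0673 0.0982] tip [0.5632 0.0697 0.0232] yaw 90.02 tilt [0.005  0.0025] to go x,y,z mm [-0.7  5.2  0.3] F [ 0.3 -0.6 -2.5] M [-0.07  0.06  0.01] q6 0.074 w 0.171
```

Call:
{"method": "step_arm", "body": {
  "plan": [-0.5,2,0.2,0,1,0,2,0,0,1,0,2,0,0,1]
}}

```text
time_s: 11.72
tcp_pos: [0.5627, 0.0676, 0.0925]
ee_rot: [0.708, -0.706, -0.003, -0.002]
force: [-0.1, -0.4, -2.9]
gripper_width: 0.171
```

```bash
python3 st.py
```

```text
t 11.72 tcp [0.5627 0.0676 0.0925] tip [0.5632 0.07   0.0175] yaw 90.07 tilt [0.0062 0.0026] to go x,y,z mm [-0.7 -0.5 -0. ] F [-0.1 -0.4 -2.9] M [-0.06  0.06  0.01] q6 0.074 w 0.171
```

Call:
{"method": "step_arm", "body": {
  "plan": [-0.5,2,0,0,1,0,2,0,0,1,0,0,0,0,1]
}}

```text
time_s: 11.97
tcp_pos: [0.562, 0.0677, 0.0875]
ee_rot: [0.708, -0.706, -0.002, -0.002]
force: [0.8, 1.5, -2.2]
gripper_width: 0.17
```

```bash
python3 st.py
```

```text
t 11.97 tcp [0.562  0.0677 0.0875] tip [0.5624 0.0702 0.0125] yaw 90.07 tilt [0.0057 0.0027] to go x,y,z mm [ 0.1 -5.5 -0.1] F [ 0.8  1.5 -2.2] M [ 0.08 -0.04  0.04] q6 0.074 w 0.17
```

It has gone below mouth level without axial force, so it looks to be entering. Continuing down.

Call:
{"method": "step_arm", "body": {
  "plan": [0,2,0,0,1,0,2,0,0,1,0,2,0,0,1,0,0,0,0,1]
}}

```text
time_s: 12.3
tcp_pos: [0.5622, 0.0679, 0.0807]
ee_rot: [0.708, -0.706, -0.002, -0.002]
force: [-0.1, 1.7, -2.6]
gripper_width: 0.175
```

```bash
python3 st.py
```

```text
t 12.3 tcp [0.5622 0.0679 0.0807] tip [0.5626 0.0704 0.0058] yaw 90.07 tilt [0.0058 0.0029] to go x,y,z mm [ -0.  -12.3  -0.3] F [-0.1  1.7 -2.6] M [0.16 0.02 0.  ] q6 0.074 w 0.175
```

Nearly at the bottom. Relieving the slight y force and feeling for the floor.

Call:
{"method": "step_arm", "body": {
  "plan": [0,1,-0.3,0,1,0,1,0,0,1,0,1,0,0,1]
}}

```text
time_s: 12.55
tcp_pos: [0.5629, 0.0679, 0.0787]
ee_rot: [0.708, -0.706, -0.003, -0.002]
force: [-7.8, 0.2, 26.1]
gripper_width: 0.17
```

```bash
python3 st.py
```

```text
t 12.55 tcp [0.5629 0.0679 0.0787] tip [0.5634 0.0704 0.0037] yaw 90.06 tilt [0.0065 0.0034] to go x,y,z mm [ -0.8 -14.3  -0.3] F [-7.8  0.2 26.1] M [-0.11  1.93  0.04] q6 0.073 w 0.17
```

The floor is felt at 26 N with the tip estimate at 3.7 mm, so the key is fully seated at 14 mm depth. I'll relieve the pressure and start turning clockwise, watching the torque.

Call:
{"method": "step_arm", "body": {
  "plan": [-0.6,-0.8,0,0,1,0,0,0,0,1]
}}

```text
time_s: 12.72
tcp_pos: [0.5625, 0.0679, 0.0799]
ee_rot: [0.708, -0.706, -0.003, -0.002]
force: [-0.9, 0.8, -1.7]
gripper_width: 0.174
```

```bash
cat > t.py <<'E'
from h import *
s=robot.observe(); Q=Rt(s)
print("t%.2f yaw %.2f tcp %s tilt %s F %s M %s q6 eff %.3f w %.3f"%(s["time_s"],np.degrees(np.arctan2(Q[1,2],Q[0,2])),(s["tcp_pos"]*1e3).round(1),Q[:2,1].round(4),s["force"].round(1),s["torque"].round(3),s["effort"][5],s["gripper_width"]))
E
python3 t.py
```

```text
t12.72 yaw 90.07 tcp [562.5  67.9  79.9] tilt [0.0065 0.0032] F [-0.9  0.8 -1.7] M [0.177 0.104 0.003] q6 eff -0.005 w 0.174
```

Call:
{"method": "step_arm", "body": {
  "plan": [0,0,0,3,1]
}}

```text
time_s: 12.8
tcp_pos: [0.5625, 0.0679, 0.0799]
ee_rot: [0.708, -0.706, 0.015, -0.02]
force: [0.4, 2.0, -2.7]
gripper_width: 0.175
```

```bash
python3 t.py
```

```text
t12.80 yaw 87.12 tcp [562.5  67.9  79.9] tilt [0.0067 0.0032] F [ 0.4  2.  -2.7] M [0.452 0.207 0.03 ] q6 eff -2.459 w 0.175
```

Call:
{"method": "step_arm", "body": {
  "plan": [0,0,0,3,1]
}}

```text
time_s: 12.88
tcp_pos: [0.5624, 0.0679, 0.0798]
ee_rot: [0.707, -0.705, 0.035, -0.039]
force: [-0.7, 1.8, -2.2]
gripper_width: 0.174
```

```bash
python3 t.py
```

```text
t12.88 yaw 83.99 tcp [562.4  67.9  79.8] tilt [0.0067 0.0033] F [-0.7  1.8 -2.2] M [ 0.346  0.242 -0.004] q6 eff -1.515 w 0.174
```

Call:
{"method": "step_arm", "body": {
  "plan": [0,0,0,3,1]
}}

```text
time_s: 12.97
tcp_pos: [0.5623, 0.0679, 0.0797]
ee_rot: [0.706, -0.704, 0.054, -0.059]
force: [-0.5, 1.3, -0.8]
gripper_width: 0.17
```

```bash
python3 t.py
```

```text
t12.97 yaw 80.85 tcp [562.3  67.9  79.7] tilt [0.0064 0.0032] F [-0.5  1.3 -0.8] M [0.348 0.24  0.073] q6 eff -1.440 w 0.170
```

Call:
{"method": "step_arm", "body": {
  "plan": [-0.1,0,0,2,1]
}}

```text
time_s: 13.05
tcp_pos: [0.5622, 0.0679, 0.0796]
ee_rot: [0.705, -0.702, 0.068, -0.072]
force: [0.7, 1.9, -2.0]
gripper_width: 0.17
```

```bash
python3 t.py
```

```text
t13.05 yaw 78.68 tcp [562.2  67.9  79.6] tilt [0.0064 0.0033] F [ 0.7  1.9 -2. ] M [0.314 0.059 0.032] q6 eff -0.557 w 0.170
```

Call:
{"method": "step_arm", "body": {
  "plan": [-0.1,0,0,2,1]
}}

```text
time_s: 13.13
tcp_pos: [0.562, 0.0679, 0.0795]
ee_rot: [0.704, -0.701, 0.081, -0.085]
force: [0.0, 1.4, -1.2]
gripper_width: 0.172
```

```bash
python3 t.py
```

```text
t13.13 yaw 76.57 tcp [562.   67.9  79.5] tilt [0.0064 0.0033] F [ 0.   1.4 -1.2] M [0.252 0.046 0.028] q6 eff -0.862 w 0.172
```

Call:
{"method": "step_arm", "body": {
  "plan": [-0.1,0,0,2,1]
}}

```text
time_s: 13.22
tcp_pos: [0.562, 0.068, 0.0795]
ee_rot: [0.702, -0.699, 0.093, -0.098]
force: [0.1, 1.2, -1.6]
gripper_width: 0.171
```

```bash
python3 t.py
```

```text
t13.22 yaw 74.46 tcp [562.   68.   79.5] tilt [0.0065 0.0033] F [ 0.1  1.2 -1.6] M [0.274 0.108 0.031] q6 eff -0.882 w 0.171
```

Call:
{"method": "step_arm", "body": {
  "plan": [-0.1,0,0,2,1]
}}

```text
time_s: 13.3
tcp_pos: [0.5619, 0.068, 0.0794]
ee_rot: [0.7, -0.697, 0.106, -0.111]
force: [0.6, 2.0, -2.4]
gripper_width: 0.175
```

```bash
python3 t.py
```

```text
t13.30 yaw 72.36 tcp [561.9  68.   79.4] tilt [0.0067 0.0033] F [ 0.6  2.  -2.4] M [ 0.276  0.143 -0.014] q6 eff -0.902 w 0.175
```

Call:
{"method": "step_arm", "body": {
  "plan": [-0.1,0,0,2,1]
}}

```text
time_s: 13.38
tcp_pos: [0.5618, 0.068, 0.0793]
ee_rot: [0.698, -0.695, 0.119, -0.123]
force: [-0.5, 2.6, -1.1]
gripper_width: 0.176
```

```bash
python3 t.py
```

```text
t13.38 yaw 70.25 tcp [561.8  68.   79.3] tilt [0.0068 0.0034] F [-0.5  2.6 -1.1] M [0.253 0.133 0.025] q6 eff -0.905 w 0.176
```

Call:
{"method": "step_arm", "body": {
  "plan": [-0.1,0,0,2,1]
}}

```text
time_s: 13.47
tcp_pos: [0.5617, 0.0681, 0.0793]
ee_rot: [0.696, -0.693, 0.132, -0.136]
force: [-0.2, 1.7, -1.0]
gripper_width: 0.177
```

```bash
python3 t.py
```

```text
t13.47 yaw 68.15 tcp [561.7  68.1  79.3] tilt [0.0068 0.0034] F [-0.2  1.7 -1. ] M [ 0.264  0.128 -0.01 ] q6 eff -0.906 w 0.177
```

Call:
{"method": "step_arm", "body": {
  "plan": [-0.1,-0.1,0,2,1]
}}

```text
time_s: 13.55
tcp_pos: [0.5617, 0.0681, 0.0792]
ee_rot: [0.693, -0.69, 0.145, -0.149]
force: [-0.1, 0.9, -2.5]
gripper_width: 0.174
```

```bash
python3 t.py
```

```text
t13.55 yaw 66.05 tcp [561.7  68.1  79.2] tilt [0.0069 0.0034] F [-0.1  0.9 -2.5] M [ 0.179  0.044 -0.045] q6 eff -0.907 w 0.174
```

Call:
{"method": "step_arm", "body": {
  "plan": [-0.1,-0.1,0,2,1]
}}

```text
time_s: 13.63
tcp_pos: [0.5616, 0.0682, 0.0793]
ee_rot: [0.691, -0.687, 0.157, -0.162]
force: [-0.5, 1.4, -2.6]
gripper_width: 0.171
```

```bash
python3 t.py
```

```text
t13.63 yaw 63.95 tcp [561.6  68.2  79.3] tilt [0.007  0.0033] F [-0.5  1.4 -2.6] M [0.177 0.114 0.026] q6 eff -0.907 w 0.171
```

Call:
{"method": "step_arm", "body": {
  "plan": [-0.1,-0.1,0,2,1]
}}

```text
time_s: 13.72
tcp_pos: [0.5615, 0.0682, 0.0793]
ee_rot: [0.688, -0.684, 0.17, -0.174]
force: [0.9, 1.4, -2.7]
gripper_width: 0.176
```

```bash
python3 t.py
```

```text
t13.72 yaw 61.85 tcp [561.5  68.2  79.3] tilt [0.0071 0.0033] F [ 0.9  1.4 -2.7] M [0.131 0.046 0.002] q6 eff -0.907 w 0.176
```

Call:
{"method": "step_arm", "body": {
  "plan": [-0.1,-0.1,0,2,1]
}}

```text
time_s: 13.8
tcp_pos: [0.5614, 0.0682, 0.0793]
ee_rot: [0.684, -0.681, 0.182, -0.187]
force: [-0.7, 1.5, -2.6]
gripper_width: 0.17
```

```bash
python3 t.py
```

```text
t13.80 yaw 59.75 tcp [561.4  68.2  79.3] tilt [0.0072 0.0033] F [-0.7  1.5 -2.6] M [0.194 0.035 0.029] q6 eff -0.907 w 0.170
```

Call:
{"method": "step_arm", "body": {
  "plan": [-0.1,-0.1,0,2,1]
}}

```text
time_s: 13.88
tcp_pos: [0.5614, 0.0682, 0.0793]
ee_rot: [0.681, -0.677, 0.195, -0.199]
force: [0.7, 2.9, -2.9]
gripper_width: 0.169
```

```bash
python3 t.py
```

```text
t13.88 yaw 57.65 tcp [561.4  68.2  79.3] tilt [0.0074 0.0033] F [ 0.7  2.9 -2.9] M [0.526 0.095 0.047] q6 eff -0.891 w 0.169
```

Call:
{"method": "step_arm", "body": {
  "plan": [-0.1,-0.1,0,2,1]
}}

```text
time_s: 13.97
tcp_pos: [0.5613, 0.0684, 0.0792]
ee_rot: [0.677, -0.673, 0.207, -0.212]
force: [-0.8, 4.3, -1.3]
gripper_width: 0.173
```

```bash
python3 t.py
```

```text
t13.97 yaw 55.53 tcp [561.3  68.4  79.2] tilt [0.0074 0.0035] F [-0.8  4.3 -1.3] M [0.875 0.075 0.046] q6 eff -0.871 w 0.173
```

Call:
{"method": "step_arm", "body": {
  "plan": [-0.1,-0.1,0,2,1]
}}

```text
time_s: 14.05
tcp_pos: [0.5611, 0.0686, 0.0792]
ee_rot: [0.673, -0.669, 0.22, -0.224]
force: [0.2, 2.9, -1.6]
gripper_width: 0.169
```

```bash
python3 t.py
```

```text
t14.05 yaw 53.42 tcp [561.1  68.6  79.2] tilt [0.0074 0.0038] F [ 0.2  2.9 -1.6] M [0.788 0.222 0.079] q6 eff -0.839 w 0.169
```

Call:
{"method": "step_arm", "body": {
  "plan": [-0.1,-0.1,0,2,1]
}}

```text
time_s: 14.13
tcp_pos: [0.561, 0.0688, 0.0792]
ee_rot: [0.669, -0.665, 0.232, -0.236]
force: [1.1, 1.0, -2.2]
gripper_width: 0.175
```

```bash
python3 t.py
```

```text
t14.13 yaw 51.33 tcp [561.   68.8  79.2] tilt [0.0074 0.0039] F [ 1.1  1.  -2.2] M [0.233 0.04  0.193] q6 eff -0.687 w 0.175
```

Torque is building. The q6 effort is a clean signal: about -0.907 when free, -0.687 now, so about 0.22 N m near the first crest. I'll keep the same pace in short batches.

Call:
{"method": "step_arm", "body": {
  "plan": [-0.1,-0.1,0,2,1]
}}

```text
time_s: 14.22
tcp_pos: [0.561, 0.0689, 0.0792]
ee_rot: [0.665, -0.661, 0.244, -0.248]
force: [0.0, 0.0, -2.7]
gripper_width: 0.172
```

```bash
python3 t.py
```

```text
t14.22 yaw 49.25 tcp [561.   68.9  79.2] tilt [0.0076 0.0038] F [ 0.   0.  -2.7] M [0.112 0.062 0.143] q6 eff -0.750 w 0.172
```

Call:
{"method": "step_arm", "body": {
  "plan": [-0.1,-0.1,0,2,1]
}}

```text
time_s: 14.3
tcp_pos: [0.561, 0.0689, 0.0792]
ee_rot: [0.66, -0.656, 0.256, -0.26]
force: [0.8, 0.9, -2.5]
gripper_width: 0.174
```

```bash
python3 t.py
```

```text
t14.30 yaw 47.16 tcp [561.   68.9  79.2] tilt [0.0077 0.0037] F [ 0.8  0.9 -2.5] M [0.072 0.022 0.042] q6 eff -0.860 w 0.174
```

Call:
{"method": "step_arm", "body": {
  "plan": [-0.1,-0.1,0,2,1]
}}

```text
time_s: 14.38
tcp_pos: [0.5609, 0.069, 0.0792]
ee_rot: [0.656, -0.651, 0.268, -0.272]
force: [-0.2, -0.1, -2.2]
gripper_width: 0.173
```

```bash
python3 t.py
```

```text
t14.38 yaw 45.07 tcp [560.9  69.   79.2] tilt [0.0078 0.0036] F [-0.2 -0.1 -2.2] M [-0.067  0.078 -0.022] q6 eff -0.935 w 0.173
```

Call:
{"method": "step_arm", "body": {
  "plan": [-0.1,-0.1,0,2,1]
}}

```text
time_s: 14.47
tcp_pos: [0.5608, 0.069, 0.0792]
ee_rot: [0.651, -0.646, 0.28, -0.284]
force: [1.4, 0.8, -2.7]
gripper_width: 0.174
```

```bash
python3 t.py
```

```text
t14.47 yaw 42.97 tcp [560.8  69.   79.2] tilt [0.0079 0.0035] F [ 1.4  0.8 -2.7] M [0.277 0.    0.056] q6 eff -0.879 w 0.174
```

Call:
{"method": "step_arm", "body": {
  "plan": [-0.1,-0.1,0,2,1]
}}

```text
time_s: 14.55
tcp_pos: [0.5608, 0.069, 0.0792]
ee_rot: [0.645, -0.641, 0.292, -0.296]
force: [-0.2, 3.1, -2.6]
gripper_width: 0.172
```

```bash
python3 t.py
```

```text
t14.55 yaw 40.87 tcp [560.8  69.   79.2] tilt [0.0082 0.0035] F [-0.2  3.1 -2.6] M [0.193 0.093 0.239] q6 eff -0.736 w 0.172
```

Call:
{"method": "step_arm", "body": {
  "plan": [-0.1,-0.1,0,2,1]
}}

```text
time_s: 14.63
tcp_pos: [0.5608, 0.0691, 0.0792]
ee_rot: [0.64, -0.635, 0.303, -0.308]
force: [0.5, 1.8, -1.8]
gripper_width: 0.174
```

```bash
python3 t.py
```

```text
t14.63 yaw 38.79 tcp [560.8  69.1  79.2] tilt [0.0083 0.0034] F [ 0.5  1.8 -1.8] M [0.201 0.089 0.216] q6 eff -0.707 w 0.174
```

Call:
{"method": "step_arm", "body": {
  "plan": [-0.1,-0.1,0,2,1]
}}

```text
time_s: 14.72
tcp_pos: [0.5608, 0.0691, 0.0792]
ee_rot: [0.634, -0.63, 0.315, -0.319]
force: [0.5, 2.6, -2.5]
gripper_width: 0.171
```

```bash
python3 t.py
```

```text
t14.72 yaw 36.70 tcp [560.8  69.1  79.2] tilt [0.0085 0.0033] F [ 0.5  2.6 -2.5] M [0.247 0.13  0.079] q6 eff -0.828 w 0.171
```

Call:
{"method": "step_arm", "body": {
  "plan": [-0.1,-0.1,0,2,1]
}}

```text
time_s: 14.8
tcp_pos: [0.5607, 0.0692, 0.0792]
ee_rot: [0.628, -0.624, 0.327, -0.331]
force: [0.4, 0.7, -2.1]
gripper_width: 0.172
```

```bash
python3 t.py
```

```text
t14.80 yaw 34.61 tcp [560.7  69.2  79.2] tilt [0.0085 0.0032] F [ 0.4  0.7 -2.1] M [ 0.16   0.107 -0.059] q6 eff -0.927 w 0.172
```

The torque pattern repeats with an 11° period. It loads from about 54° and gives way at about 48.5° (click 1), then loads at about 43° and gives way at about 37.5° (click 2). Predicted: click 3 gives way near 26.5°, click 4 near 15.5°, and loading towards click 5 begins near 10°.

Call:
{"method": "step_arm", "body": {
  "plan": [-0.1,-0.1,0,2,1]
}}

```text
time_s: 14.88
tcp_pos: [0.5607, 0.0692, 0.0792]
ee_rot: [0.622, -0.618, 0.338, -0.342]
force: [0.8, 1.9, -2.3]
gripper_width: 0.173
```

```bash
python3 t.py
```

```text
t14.88 yaw 32.51 tcp [560.7  69.2  79.2] tilt [0.0087 0.0031] F [ 0.8  1.9 -2.3] M [0.179 0.077 0.075] q6 eff -0.901 w 0.173
```

Call:
{"method": "step_arm", "body": {
  "plan": [-0.1,-0.1,0,2,1]
}}

```text
time_s: 14.97
tcp_pos: [0.5607, 0.0693, 0.0792]
ee_rot: [0.616, -0.611, 0.349, -0.354]
force: [1.4, 0.4, -2.1]
gripper_width: 0.17
```

```bash
python3 t.py
```

```text
t14.97 yaw 30.41 tcp [560.7  69.3  79.2] tilt [0.0088 0.0031] F [ 1.4  0.4 -2.1] M [0.258 0.049 0.103] q6 eff -0.780 w 0.170
```

Call:
{"method": "step_arm", "body": {
  "plan": [-0.1,-0.1,0,2,1]
}}

```text
time_s: 15.05
tcp_pos: [0.5606, 0.0693, 0.0792]
ee_rot: [0.61, -0.605, 0.36, -0.365]
force: [1.3, 1.7, -2.4]
gripper_width: 0.176
```

```bash
python3 t.py
```

```text
t15.05 yaw 28.33 tcp [560.6  69.3  79.2] tilt [0.0089 0.0029] F [ 1.3  1.7 -2.4] M [0.208 0.126 0.214] q6 eff -0.671 w 0.176
```

Call:
{"method": "step_arm", "body": {
  "plan": [-0.1,-0.1,0,2,1]
}}

```text
time_s: 15.13
tcp_pos: [0.5606, 0.0694, 0.0792]
ee_rot: [0.603, -0.598, 0.371, -0.376]
force: [0.1, 2.5, -2.1]
gripper_width: 0.171
```

```bash
python3 t.py
```

```text
t15.13 yaw 26.25 tcp [560.6  69.4  79.2] tilt [0.0091 0.0028] F [ 0.1  2.5 -2.1] M [0.246 0.181 0.096] q6 eff -0.798 w 0.171
```

Call:
{"method": "step_arm", "body": {
  "plan": [-0.1,-0.1,0,2,1]
}}

```text
time_s: 15.22
tcp_pos: [0.5605, 0.0694, 0.0791]
ee_rot: [0.596, -0.591, 0.382, -0.386]
force: [0.5, 1.0, -1.2]
gripper_width: 0.17
```

```bash
python3 t.py
```

```text
t15.22 yaw 24.15 tcp [560.5  69.4  79.1] tilt [0.009  0.0028] F [ 0.5  1.  -1.2] M [0.203 0.097 0.035] q6 eff -0.909 w 0.170
```

Call:
{"method": "step_arm", "body": {
  "plan": [-0.1,-0.1,0,2,1]
}}

```text
time_s: 15.3
tcp_pos: [0.5605, 0.0695, 0.0792]
ee_rot: [0.589, -0.584, 0.393, -0.397]
force: [0.7, 0.4, -2.5]
gripper_width: 0.175
```

```bash
python3 t.py
```

```text
t15.30 yaw 22.06 tcp [560.5  69.5  79.2] tilt [0.0092 0.0027] F [ 0.7  0.4 -2.5] M [0.016 0.053 0.014] q6 eff -0.920 w 0.175
```

Call:
{"method": "step_arm", "body": {
  "plan": [-0.1,-0.1,0,2,1]
}}

```text
time_s: 15.38
tcp_pos: [0.5605, 0.0696, 0.0792]
ee_rot: [0.582, -0.576, 0.404, -0.408]
force: [-0.5, 1.7, -2.6]
gripper_width: 0.173
```

```bash
python3 t.py
```

```text
t15.38 yaw 19.96 tcp [560.5  69.6  79.2] tilt [0.0093 0.0026] F [-0.5  1.7 -2.6] M [0.304 0.1   0.119] q6 eff -0.822 w 0.173
```

Click 3 passed (peak near 28°, released by 24°), as predicted. Now loading click 4, in single rows.

Call:
{"method": "step_arm", "body": {
  "plan": [-0.1,-0.1,0,2,1]
}}

```text
time_s: 15.47
tcp_pos: [0.5605, 0.0696, 0.0791]
ee_rot: [0.574, -0.569, 0.414, -0.418]
force: [0.5, 2.0, -2.4]
gripper_width: 0.172
```

```bash
python3 t.py
```

```text
t15.47 yaw 17.88 tcp [560.5  69.6  79.1] tilt [0.0094 0.0025] F [ 0.5  2.  -2.4] M [0.239 0.166 0.244] q6 eff -0.659 w 0.172
```

Call:
{"method": "step_arm", "body": {
  "plan": [-0.1,-0.1,0,2,1]
}}

```text
time_s: 15.55
tcp_pos: [0.5605, 0.0697, 0.0792]
ee_rot: [0.567, -0.561, 0.424, -0.429]
force: [0.6, 0.7, -2.3]
gripper_width: 0.174
```

```bash
python3 t.py
```

```text
t15.55 yaw 15.79 tcp [560.5  69.7  79.2] tilt [0.0095 0.0023] F [ 0.6  0.7 -2.3] M [0.24  0.179 0.102] q6 eff -0.763 w 0.174
```

Call:
{"method": "step_arm", "body": {
  "plan": [-0.1,-0.1,0,2,1]
}}

```text
time_s: 15.63
tcp_pos: [0.5604, 0.0697, 0.0791]
ee_rot: [0.559, -0.553, 0.435, -0.439]
force: [0.6, 0.7, -1.7]
gripper_width: 0.176
```

```bash
python3 t.py
```

```text
t15.63 yaw 13.70 tcp [560.4  69.7  79.1] tilt [0.0095 0.0023] F [ 0.6  0.7 -1.7] M [0.178 0.149 0.022] q6 eff -0.879 w 0.176
```

Call:
{"method": "step_arm", "body": {
  "plan": [0,-0.1,0,1,1]
}}

```text
time_s: 15.72
tcp_pos: [0.5604, 0.0697, 0.0792]
ee_rot: [0.555, -0.549, 0.44, -0.444]
force: [0.6, 0.3, -2.8]
gripper_width: 0.172
```

```bash
python3 t.py
```

```text
t15.72 yaw 12.59 tcp [560.4  69.7  79.2] tilt [0.0096 0.0022] F [ 0.6  0.3 -2.8] M [-0.007  0.215  0.008] q6 eff -0.080 w 0.172
```

Call:
{"method": "step_arm", "body": {
  "plan": [0,-0.1,0,0,1,0,0,0,0,1]
}}

```text
time_s: 15.88
tcp_pos: [0.5605, 0.0696, 0.0791]
ee_rot: [0.555, -0.549, 0.44, -0.444]
force: [0.7, 1.6, -2.5]
gripper_width: 0.173
```

```bash
python3 t.py; python3 t.py
```

```text
t15.88 yaw 12.60 tcp [560.5  69.6  79.1] tilt [0.0096 0.0021] F [ 0.7  1.6 -2.5] M [0.147 0.066 0.027] q6 eff 0.162 w 0.173
t15.88 yaw 12.60 tcp [560.5  69.6  79.1] tilt [0.0096 0.0021] F [ 0.7  1.6 -2.5] M [0.147 0.066 0.027] q6 eff 0.162 w 0.173
```

Call:
{"method": "step_arm", "body": {
  "plan": [0,0,0,0,1,0,0,0,0,1]
}}

```text
time_s: 16.05
tcp_pos: [0.5605, 0.0696, 0.0791]
ee_rot: [0.555, -0.549, 0.439, -0.444]
force: [0.0, 1.3, -1.4]
gripper_width: 0.169
```

```bash
python3 t.py
```

```text
t16.05 yaw 12.69 tcp [560.5  69.6  79.1] tilt [0.0096 0.0021] F [ 0.   1.3 -1.4] M [ 0.208  0.231 -0.017] q6 eff 0.021 w 0.169
```

Call:
{"method": "step_arm", "body": {
  "plan": [0,-0.1,0,0,1,0,0,0,0,1]
}}

```text
time_s: 16.22
tcp_pos: [0.5604, 0.0696, 0.0792]
ee_rot: [0.555, -0.55, 0.439, -0.444]
force: [0.5, 0.0, -2.4]
gripper_width: 0.17
```

```bash
python3 t.py
```

```text
t16.22 yaw 12.74 tcp [560.4  69.6  79.2] tilt [0.0095 0.0021] F [ 0.5  0.  -2.4] M [0.096 0.142 0.019] q6 eff 0.005 w 0.170
```

Static torque is zero after exactly four peaks, at 51°, 40°, 28° and 18°. I'll back off a little into the key's play, then draw it straight out.

Call:
{"method": "step_arm", "body": {
  "plan": [0.1,0,0,-2,1,0,0,0,0,1,0,-4,0,0,1,0,-5,0,0,1]
}}

```text
time_s: 16.55
tcp_pos: [0.5599, 0.0693, 0.0878]
ee_rot: [0.562, -0.558, 0.43, -0.434]
force: [1.3, 0.2, -2.7]
gripper_width: 0.171
```

```bash
python3 t.py
```

```text
t16.55 yaw 14.75 tcp [559.9  69.3  87.8] tilt [0.0085 0.0018] F [ 1.3  0.2 -2.7] M [-0.011  0.031  0.028] q6 eff -0.084 w 0.171
```

Call:
{"method": "step_arm", "body": {
  "plan": [0,-6,0,0,1,0,-10,0,0,1,0,-20,0,0,1,0,-25,0,0,1,0,-25,0,0,1,0,0,0,0,1]
}}

```text
time_s: 17.05
tcp_pos: [0.5585, 0.0689, 0.1812]
ee_rot: [0.561, -0.558, 0.431, -0.434]
force: [1.2, -0.1, -0.5]
gripper_width: 0.172
```

```bash
python3 t.py
```

```text
t17.05 yaw 14.60 tcp [558.5  68.9 181.2] tilt [0.0073 0.0015] F [ 1.2 -0.1 -0.5] M [-0.072 -0.021  0.048] q6 eff -0.019 w 0.172
```

The key is out and still held. Carrying it back and measuring the block's hole on the way.

Call:
{"method": "step_arm", "body": {
  "plan": [0,0,0,-5.5,1,0,0,0,-5.5,1,33,0,-22,0,1,33,0,-22,0,1,33,0,-22,0,1,33,0,-22,0,1,33,0,-22,0,1,33,0,-22,0,1,33,0,-22,0,1]
}}

```text
time_s: 17.8
tcp_pos: [0.5204, -0.2103, 0.1837]
ee_rot: [0.605, -0.599, 0.368, -0.375]
force: [1.8, -0.5, -2.4]
gripper_width: 0.174
```

Call:
{"method": "step_arm", "body": {
  "plan": [33,0,-22,0,1,33,0,-22,0,1,0,0,0,0,1,0,0,0,0,1]
}}

```text
time_s: 18.13
tcp_pos: [0.507, -0.2996, 0.1833]
ee_rot: [0.603, -0.597, 0.37, -0.377]
force: [0.1, -0.1, -1.9]
gripper_width: 0.173
```

```bash
python3 t.py; python3 - <<'E'
from h import *
c=cam("wrist"); save(c,"w9.png")
for q in ("block_hole","key_block"):
    for d in robot.outline_of(q,"wrist")[:2]:
        m=d["region"].astype(np.uint8); cc=max(cv2.findContours(m,0,2)[0],key=cv2.contourArea)
        b=cv2.boxPoints(cv2.minAreaRect(cc)); print(q,round(d["conf"],2),[round(v) for v in d["rect"]],toplane(c,b,.045)[:,:2].round(4).tolist())
print(topix(c,[[.5335,-.2698,.045]]))
E
```

```text
t18.13 yaw 26.23 tcp [ 507.  -299.6  183.3] tilt [0.0137 0.0012] F [ 0.1 -0.1 -1.9] M [0.006 0.171 0.009] q6 eff -0.253 w 0.173
block_hole 0.93 [307, 126, 102, 117] [[0.5089, -0.2382], [0.5978, -0.2408], [0.599, -0.2993], [0.5083, -0.3003]]
key_block 0.56 [309, 130, 103, 116] [[0.5089, -0.238], [0.5974, -0.2412], [0.5983, -0.2997], [0.5078, -0.3001]]
[[296.49642736 151.54649411]]
```

View pics/w9.png

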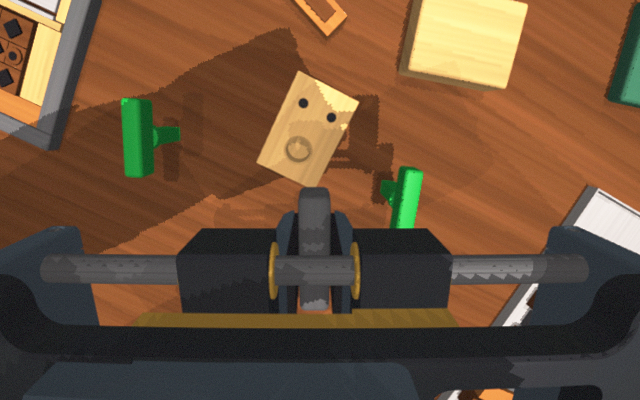

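The hole's ring shows at about (298,149) in the last picture. Converting that to a position.

```bash
python3 - <<'E'
from h import *
c=cam("wrist"); print(toplane(c,[[298,149],[298.5,149.5]],.045).round(4))
g=cv2.cvtColor(c["frame"],cv2.COLOR_RGB2GRAY)
G=cv2.resize(g[128:172,276:320],None,fx=4,fy=4,interpolation=cv2.INTER_CUBIC)
r=cv2.HoughCircles(cv2.GaussianBlur(G,(0,0),2),cv2.HOUGH_GRADIENT,1,20,param1=60,param2=12,minRadius=32,maxRadius=60)
if r is not None:
  for x,y,R_ in r[0][:3]: print((x/4+276,y/4+128,R_/4),toplane(c,[[x/4+276,y/4+128]],.045).round(4))
from st import st; st(t=(.5347,-.2695),tipz=.00205)
E
```

```text
[[ 0.5368 -0.2679  0.045 ]
 [ 0.5366 -0.2685  0.045 ]]
(np.float32(300.125), np.float32(150.625), np.float32(13.225)) [[ 0.5363 -0.2703  0.045 ]]
t 18.33 tcp [ 0.5078 -0.2972  0.1834] tip [ 0.5107 -0.2962  0.1085] yaw 26.44 tilt [0.0138 0.0013] to go x,y,z mm [-13.7  90.8  32.2] F [ 0.4 -0.7 -2.1] M [-0.1   0.12 -0.02] q6 0.529 w 0.17
```

Call:
{"method": "step_arm", "body": {
  "plan": [-13.5,0,32.5,0,1,0,0,0,0,1,0,20,0,0,1,0,20,0,0,1,0,0,0,0,1]
}}

```text
time_s: 18.75
tcp_pos: [0.5348, -0.2634, 0.1443]
ee_rot: [0.606, -0.599, 0.365, -0.375]
force: [-1.0, 1.1, -4.2]
gripper_width: 0.176
```

```bash
python3 -c "from st import st; st(t=(.5350,-.2695),tipz=.00205)"
```

```text
t 18.75 tcp [ 0.5348 -0.2634  0.1443] tip [ 0.5379 -0.2625  0.0693] yaw 26.87 tilt [0.0163 0.0004] to go x,y,z mm [ 4.6 51.2 -6.5] F [-1.   1.1 -4.2] M [-0.01  0.23 -0.08] q6 0.594 w 0.176
```

Call:
{"method": "step_arm", "body": {
  "plan": [4.6,0,-5.5,0,1,0,0,0,0,1,0,9,0,0,1,0,9,0,0,1,0,0,0,0,1]
}}

```text
time_s: 19.17
tcp_pos: [0.5334, -0.2688, 0.1277]
ee_rot: [0.606, -0.6, 0.364, -0.375]
force: [-0.5, -1.2, -3.4]
gripper_width: 0.173
```

```bash
python3 -c "from st import st; st(t=(.5350,-.2695),tipz=.00205)"
```

```text
t 19.17 tcp [ 0.5334 -0.2688  0.1277] tip [ 0.5366 -0.2679  0.0527] yaw 27.06 tilt [ 0.0182 -0.0005] to go x,y,z mm [ 0.4 34.7 -2.7] F [-0.5 -1.2 -3.4] M [-0.07  0.22 -0.03] q6 0.581 w 0.173
```

Call:
{"method": "step_arm", "body": {
  "plan": [0.4,0,-2,0,1,0,0,0,0,1,0,5,0,0,1,0,5,0,0,1,0,3,0,0,1]
}}

```text
time_s: 19.58
tcp_pos: [0.5323, -0.2709, 0.1146]
ee_rot: [0.606, -0.6, 0.363, -0.376]
force: [0.2, -0.7, -2.5]
gripper_width: 0.173
```

```bash
python3 -c "from st import st; st(t=(.5350,-.2695),tipz=.00205)"
```

```text
t 19.58 tcp [ 0.5323 -0.2709  0.1146] tip [ 0.5356 -0.2701  0.0396] yaw 27.01 tilt [ 0.0196 -0.0013] to go x,y,z mm [-1.  21.6 -0.7] F [ 0.2 -0.7 -2.5] M [-0.09  0.18  0.03] q6 0.577 w 0.173
```

In the hole by 5 mm with no force. Continuing down.

Call:
{"method": "step_arm", "body": {
  "plan": [-0.5,4,-0.3,0,1,0,4,0,0,1,0,4,0,0,1,0,4,0,0,1,0,0,0,0,1]
}}

```text
time_s: 20.0
tcp_pos: [0.5317, -0.2703, 0.0957]
ee_rot: [0.606, -0.6, 0.364, -0.375]
force: [0.1, -0.8, -3.2]
gripper_width: 0.173
```

```bash
python3 -c "from st import st; st(t=(.5350,-.2695),tipz=.00205)"
```

```text
t 20.0 tcp [ 0.5317 -0.2703  0.0957] tip [ 0.5349 -0.2694  0.0207] yaw 27.01 tilt [ 0.0184 -0.0006] to go x,y,z mm [0.1 2.7 0.1] F [ 0.1 -0.8 -3.2] M [-0.04  0.22  0.  ] q6 0.577 w 0.173
```

Call:
{"method": "step_arm", "body": {
  "plan": [0,2.5,0,0,1,0,1.5,0,0,1,0,1,0,0,1,0,0.5,0,0,1]
}}

```text
time_s: 20.33
tcp_pos: [0.5321, -0.2704, 0.09]
ee_rot: [0.606, -0.6, 0.364, -0.375]
force: [-3.5, 2.0, 10.4]
gripper_width: 0.17
```

```bash
python3 -c "from st import st; st(t=(.5350,-.2695),tipz=.00205)"
```

```text
t 20.33 tcp [ 0.5321 -0.2704  0.09  ] tip [ 0.5353 -0.2695  0.015 ] yaw 27.02 tilt [ 0.0186 -0.0007] to go x,y,z mm [-0.2 -3.  -0.2] F [-3.5  2.  10.4] M [0.32 1.01 0.02] q6 0.577 w 0.17
```

The hole's floor is felt at 10 N, at the same TCP height (90 mm) as the original grasp. Releasing and rising.

Call:
{"method": "step_arm", "body": {
  "plan": [0,-0.3,0,0,1,0,0,0,0,0.6,0,0,0,0,0.4,0,0,0,0,0.1,0,0,0,0,0.1,0,0,0,0,0.1,0,-8,0,0,0.1,0,-15,0,0,0.1,0,-30,0,0,0.1,0,-35,0,0,0.1],
  "newtons": 20
}}

```text
time_s: 21.17
tcp_pos: [0.5279, -0.2689, 0.1768]
ee_rot: [0.606, -0.6, 0.367, -0.372]
force: [0.0, -0.1, 0.3]
gripper_width: 0.448
```

Call:
{"method": "step_arm", "body": {
  "plan": [0,-35,0,0,0.1,0,-30,0,0,0.1,0,0,-40,0,0.1,0,0,0,0,0.1,0,0,0,0,0.1]
}}

```text
time_s: 21.58
tcp_pos: [0.4928, -0.2893, 0.256]
ee_rot: [0.606, -0.6, 0.362, -0.376]
force: [0.8, -0.4, -0.1]
gripper_width: 0.453
```

```bash
python3 t.py; python3 - <<'E'
from k import *
c=cam("wrist"); save(c,"w10.png")
for o in key_box(c): print(o)
c=cam("side"); save(c,"s10.png")
for q in ("key","key_block"): print(q,[(round(d["conf"],2),[round(v) for v in d["rect"]]) for d in robot.outline_of(q,"side")])
# expected side pixels for upright key at hole
print(topix(c,[[.535,-.2695,.099],[.535,-.2695,.075],[.535,-.2695,.045]]).round(0))
a=cv2.imread("pics/side0.png").astype(int); b=c["frame"][:,:,::-1].astype(int)
d=(np.abs(a-b).max(2)>60).astype(np.uint8); n,l,st_,ce=cv2.connectedComponentsWithStats(cv2.morphologyEx(d,cv2.MORPH_OPEN,np.ones((2,2))))
print([st_[i].tolist() for i in range(1,n) if st_[i,4]>15])
E
```

```text
t21.58 yaw 27.09 tcp [ 492.8 -289.3  256. ] tilt [ 0.0217 -0.0034] F [ 0.8 -0.4 -0.1] M [-0.088  0.112  0.007] q6 eff -0.125 w 0.453
('key_handle', 0.83, [0.5356, -0.2694], np.float64(27.5), [315, 139, 21, 61])
('key_handle', 0.68, [0.5363, -0.3583], np.float64(19.7), [397, 181, 30, 64])
('key_handle', 0.58, [0.4975, -0.1612], np.float64(24.6), [195, 125, 37, 65])
('key', 0.86, [0.5352, -0.2696], np.float64(27.4), [311, 139, 21, 65])
('key', 0.77, [0.4975, -0.1613], np.float64(24.8), [194, 123, 45, 62])
('key', 0.7, [0.5369, -0.3584], np.float64(19.9), [395, 183, 35, 67])
key [(0.97, [436, 301, 20, 49]), (0.93, [335, 243, 19, 45]), (0.91, [395, 260, 17, 37])]
key_block [(0.92, [399, 278, 49, 51]), (0.72, [319, 303, 24, 26]), (0.21, [318, 158, 57, 36])]
[[396. 248.]
 [394. 258.]
 [393. 270.]]
[[0, 0, 128, 121, 6674], [304, 0, 157, 76, 7405], [61, 32, 11, 18, 145], [66, 74, 5, 12, 42], [385, 74, 51, 8, 215], [341, 83, 125, 92, 4691], [50, 109, 30, 49, 702], [79, 115, 6, 31, 116], [130, 115, 14, 22, 122], [120, 143, 6, 5, 22], [365, 143, 13, 14, 111], [89, 145, 69, 76, 3072], [384, 145, 4, 5, 17], [380, 152, 9, 6, 28], [399, 154, 5, 4, 16], [375, 162, 14, 34, 314], [406, 189, 10, 12, 82], [83, 216, 9, 9, 32], [0, 248, 21, 6, 86], [376, 263, 10, 13, 80], [390, 262, 21, 22, 189], [413, 266, 11, 10, 48]]
```

```bash
python3 -c "
from workcell import robot
print(robot.hand_in())"
```

```text
the job is handed in; nothing more can be done
None
```

I locked up the forme and handed the job in at about 21.6 s of the 72 s allowed. The hand-in reports no verdict, so the result rests on my own readings.

- **Key:** I took the grey key from its block, not either of the green look-alikes. It was lowered into the long quoin's socket until the floor was felt at 26 N. By my estimate the foot was then about 14 mm below the mouth.
- **Clicks:** Turning clockwise, I felt four separate torque peaks of about 0.20 to 0.25 N m, roughly 11° apart (tool yaw about 51°, 40°, 28° and 18°). I stopped 5° past the fourth peak, before any loading towards a fifth, and the static torque there was about zero. The count is by feel only; I took no picture of the bar's position.
- **Return:** The key came out straight and went back into the hole without side force. It touched the floor at the same gripper height (90 mm) as when I first gripped it.
- **Last checks:** The wrist camera put the handle within 1 mm of the hole's centre. The side camera put the key within 1 pixel of where it started. I judged this final position from the trained networks' reports and did not view those last two pictures.
- **Disagreement:** My estimates of the hole's position differed by about 3 mm between views, and the averaged value worked.
- **Not checked closely:** I did not inspect the short quoin or the other bench items in detail. The side picture's differences from the start looked like the arm and its shadows, and the arm felt no unexpected contact.

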